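Free a lamp battery with the pin tool and put it on charge

TASK

Change over the flat battery of the surgery lamp's power unit: with the green pin tool hold down the red recessed button and, still holding it down, push the yellow rib with the pin so that the battery slides out of the unit as far as the slot lets the pin go, then put the tool back upright in its stand. Draw the battery right out by its projecting end and set it down flat on the table, let go, take it again by its yellow rib and lower it gently, without dropping it, flat into the blue charging cradle (either way round). Leave the bottle, bowl and glove box where they are.

Things in the scene. Friction and masses are not known exactly. Their poses are not given: they have to be found in the camera images.
- unit: Lamp power unit, fixed to the table: a white channel 140 x 71 mm, 44 mm high, with a blue box (65 x 90 mm, 68 mm high) at its back. Origin on the table under the centre of the battery when that is home; x points to the back, so the battery comes out towards -x; z up. Channel floor 4 mm thick, inside 55 mm wide and 30 mm high, mouth at x = -65 mm.
- window (a point): On the unit's roof top (44 mm above the table; roof 10 mm thick): centre of a window 16 (unit x) x 22 (y) mm in which the red button stands, at x = +35 mm in the unit's frame. From its front edge (x = 27 mm) a slot 13 mm wide runs along the roof's middle towards -x to the mouth.
- slot_end (a point): Roof-top point at x = -16 mm in the unit's frame: the farthest the pin's centre can travel along the slot. From x = -20 mm to the mouth a blue bridge 22 mm wide covers the slot (top 54 mm above the table) and stops the pin.
- mouth (a point): Middle of the channel's front mouth (x = -65 mm in the unit's frame), at floor level.
- pack: Battery pack, grey (black panel on the front half of its top), 130 (x) x 50 (y) x 28 (z) mm, 0.3 to 0.6 kg. Origin at the centre of its underside, z up. At first it is home in the unit, axes along the unit's, front end flush with the mouth. Pushed out as far as the pin goes, it projects about 45 mm; the rib is then hidden under the bridge, so grip the projecting end by its two long sides.
- rib (a point): Centre of the top of the battery's yellow rib, at x = +9.5 mm in the battery's frame. The rib runs from x = -8 to +27 mm on the centre line, 9 mm wide, 14 mm high (28 to 42 mm over the battery's underside). In the unit it stands in the roof's slot and the pin pushes on its back end (x = 27 mm); outside it is the carrying grip.
- front_end (a point): Centre of the battery's front face (yellow patch), x = -65 mm in the battery's frame, 14 mm over its underside.
- catch (a joint): Red release button in the battery, a vertical spring plunger: 0 = up, 0.010 m = fully down; 2 N starts it, 6 N brings it fully down. Up, it catches in the roof's window and locks the battery; from 0.006 m on it passes under the roof. Under the roof it stays at about 0.006 m by itself until the battery is out.
- catch_top (a point): Centre of the red button's top face, 12 (x) x 20 (y) mm, at x = +35 mm in the battery's frame, directly behind the rib, in a pocket (x = 27 to 44 mm). Up, it lies 4 mm below the roof's top, 40 mm above the table. It moves with the button.
- pin_tool: Pin tool, 115 mm long, about 0.1 kg: a steel pin of 8 mm diameter, 45 mm long, below a green square handle 26 x 26 x 70 mm. Origin at the tip of the pin, z points up along the tool towards the handle (which lies at z = 45 to 115 mm), x and y square to the handle's faces. At first upright in the stand, the handle's shoulder resting on the stand's top, the tip 5 mm above the table.
- stand: Tool stand, a dark steel block 60 x 60 x 50 mm fixed to the table, with an upright square hole 17 x 17 mm through its centre. Origin at the centre of its underside.
- cradle: Charging cradle, fixed to the table: an open-topped blue tray, outside 156 (x) x 76 (y) x 30 mm, inside 140 x 60 mm, floor 6 mm above the table, walls 24 mm high above the floor and 8 mm thick. Origin at the centre of its underside, x along its length.
- bottle: White bottle with a blue cap, 54 mm diameter, 130 mm high; a bystander. Origin at the centre of its underside.
- bowl: Steel bowl, 100 mm diameter, 40 mm high; a bystander. Origin at the centre of its underside.
- glove_box: Glove box, white with a blue band and a black opening on top, 80 x 140 x 60 mm; a bystander. Origin at the centre of its underside.
Things that resemble listed ones, but are neither listed nor needed, are in the scene too. There is more than one size of the cradle; the one meant has the size given above.

How it is judged (in metres and radians):
On the way, in this order (a step that is already met when the one before it is completed fails the run):
1. the pin holds the button down, the battery still home (value of joint catch above 0.0055 m and contact force between pin_tool and pack above 1 N and x of pack in the frame of unit above -0.006 m and contact force between the fingers and pin_tool above 1 N), for 0.1 s.
2. with the pin on the button the battery is pushed out at least 35 mm (x of pack in the frame of unit below -0.035 m and value of joint catch above 0.0045 m and contact force between pin_tool and pack above 0.3 N and contact force between the fingers and pack below 0.1 N), for 0.05 s.
3. the battery is wholly out of the unit, set down flat on the table and let go ((x of pack in the frame of unit below -0.125 m or horizontal distance between pack and unit above 0.15 m) and height (world z) of pack below 0.003 m and angle between pack's own z axis and vertical below 0.06 rad and contact force between the fingers and pack below 0.1 N and linear speed of pack below 0.03 m/s), for 0.15 s.
At the end, for the whole second after the job is handed in: The battery lies flat and upright (within 0.06 rad) on the floor of the cradle, within 12 mm of its centre and along it (within 0.15 rad), released and at rest; the pin tool stands upright (within 0.1 rad) in its stand, its shoulder on the stand's top (tip within 10 mm of the table) (z of pack in the frame of cradle between 0.003 and 0.01 m and horizontal distance between pack and cradle below 0.012 m and angle between the x axis of pack and the x axis of cradle, either way round below 0.15 rad and angle between pack's own z axis and vertical below 0.06 rad and contact force between the fingers and pack below 0.1 N and linear speed of pack below 0.03 m/s and horizontal distance between pin_tool and stand below 0.012 m and angle between pin_tool's own z axis and vertical below 0.1 rad and height (world z) of pin_tool below 0.01 m); the robot touches nothing.
It fails at once if the bottle is moved more than 3 cm (distance of bottle from where it was at the start of the episode above 0.03 m).
It fails at once if the bowl is moved more than 3 cm (distance of bowl from where it was at the start of the episode above 0.03 m).
It fails at once if the glove box is moved more than 3 cm (distance of glove_box from where it was at the start of the episode above 0.03 m).
It fails at once if the battery is dropped (falls freely faster than 0.7 m/s, about 25 mm) (linear speed of pack above 0.7 m/s and contact force between the fingers and pack below 0.05 N).
It also fails if it takes over 72 s, if anything falls off the work surface, if the arm or the gripper's body presses on something with over 40 N, if the wrist force passes 120 N, or if a joint passes its speed limit or range.

ROBOT

A 6-joint arm with a two-finger parallel gripper is mounted at the origin on the work surface. World frame = base frame: x ahead of the robot, y to its left, z up, the work surface at z = 0. Lengths are in m, angles in degrees, forces in N, time in s.
With the tool pointing down it reaches from about 0.25 to 0.725 m from the base axis. Payload 9.7 kg.
Tool frame: the origin (TCP) lies between the finger pads; the fingertips stand 17 mm ahead of it and the grasp point (between the pads) lies 2 mm behind it (nose_length is the distance from the TCP to the fingertips, in m); z points along the fingers, y is the line along which they close (so a half turn about z gives the same grasp; the last joint's range is limited). The gripper opens to 85 mm and grips with 20 to 120 N. Pads are 22 mm wide; open, the fingers measure 114 mm over their backs; the gripper's body (76 mm by 85 mm) begins 54 mm behind the grasp point. The pads swing forward as they close: fully open they stand 13 mm farther back than shut.
Start: joints at [-74.771, 4.979, 10.078, 95.1, 0, 90], TCP at [0.144, -0.531, 0.217] pointing down, gripper open.
Joint ranges: [-179.16, 179.16], [-48.56, 103.87], [-65.8, 70.77], [-126.05, 130.52], [-82.76, 87.17], [-180, 180]. Speed limits (degrees/s): [127.2, 127.2, 147.25, 180, 180, 180].

INTERFACE

Orientations are given as a 3x3 rotation matrix whose columns are the frame's x, y, z axes.
In Python, from bench import * gives the robot as it stands.
- The arm moves only by the tool drive_tool, never from a script. Its argument "moves" is a list of rows, each an object with "grip": the closure, from 0 (fully open) to 1 (shut); "travel": the shift along the world's x, y, z in units of 120 mm (1.0 is 120 mm), a list of three; "angular": the turn, a rotation vector about the world's x, y, z in units of 180 degrees (1.0 is 180 degrees), a list of three. A call has 1 to 5 rows; each row is the pose to reach, as a shift and turn from the pose commanded when the call began, turning the shorter way round; what a row does not reach only later rows make up. A row lasts 1/8 s, in which the tool goes at most 62.5 mm and 10.7 degrees, less where a joint would pass 70% of its speed; a pose out of reach is approached as far as the arm can. A call with a number of a shift or a turn outside -1 to 1 is refused whole. A call with a gripper value outside its range is refused whole. The fingers move at their own pace and stop on an object; "force" is the grip in N (left out, the last holds). Time passes only in rows, so rows that repeat a pose let the fingers close. It gives the time, the measured TCP pose, the force, the opening and the grip force at its end, in the units of the state.
- observe(): the state, without advancing time (a new reading comes with each control period).
- get_image(name): name is "scene" or "top" or "wrist"; returns a dict with "pixels" (400x640x3 uint8, red, green, blue), "z_map" (400x640 float32, m along the optical axis (not along the pixel's ray), 0 where there is no reading), "vfov" (degrees; the focal length in pixels is half the picture's height over the tangent of half this angle, whatever the lens; pixels are square), "cx", "cy" (the principal point, pixels), "k1" (the pictures are not rectified: a ray, as slopes to the right and down, at radius r is drawn at 1 + k1 r^2 times it, then the intrinsics apply), "view" (4x4, takes a point from world to camera coordinates); the wrist camera has in their place "tool_from_camera" (4x4, takes a point from camera to tool coordinates, whose origin is the TCP and whose axes are the flange's). Camera axes: x right, y down, z forward; pixel columns grow to the right and rows downward; lengths in m; the calibration is good to about 2 mm. A picture is of the moment at which its call begins: read the wrist's pose just before it.
- sign_off(): hands the job in; it is judged then, once.
The state is a dict: "time": time; "qpos": joint angles; "joint_velocities": joint speeds; "joint_efforts": joint torques, N m; "tool_pos": TCP position; "ee_rot": TCP orientation; "wrist_force": force on the tool from outside, world axes, zero at the start; "wrist_torque": the same for the moment, N m; "opening": opening from 0.0 (shut) to 1.0 (fully open); "gripper_force": force on a finger pad.
Only numpy, scipy, OpenCV 4.12 (cv2) and the standard library are available. Lean on these libraries where they do the work, as an engineer would, in place of code of your own. Each camera call takes 0.05 s, during which the arm holds its last target. There are 200 camera calls.

## Working session

There is one attempt and no reset: what is moved stays moved. The work goes in short steps, Python scripts to look and compute and a tool call to move; the robot and the scene stay as the last step left them, time stands still between calls to the robot, and variables do not carry over. Pictures are saved under pics/ and viewed, at most 10 in all, crops included, and the job is handed in when it is done.

Besides the shell and the picture viewer there is one more tool, called after ">>>" by a JSON object that holds its "op" and its "data". drive_tool: Moves the arm, as the interface text tells. Shifts and turns lie within -1 to 1; 1 stands for 120 mm of shift or 180 degrees of turn. Its arguments: {"type":"object","properties":{"moves":{"type":"array"},"force":{"type":"number"}},"required":["moves"]}

```bash
mkdir -p pics; cat > h.py <<'E'
from bench import *
import numpy as np, cv2
def grab(n):
    s=observe(); im=get_image(n)
    im['s']=s; np.save(f'/tmp/{n}.npy',im,allow_pickle=True); return im
def load(n): return np.load(f'/tmp/{n}.npy',allow_pickle=True).item()
def c2w(im):
    if 'view' in im: return np.linalg.inv(np.array(im['view']))
    T=np.eye(4);T[:3,:3]=np.array(im['s']['ee_rot']);T[:3,3]=im['s']['tool_pos']
    return T@np.array(im['tool_from_camera'])
def rays(im,uv):
    h=im['pixels'].shape[0]; f=h/2/np.tan(np.radians(im['vfov'])/2)
    K=np.array([[f,0,im['cx']],[0,f,im['cy']],[0,0,1]])
    return cv2.undistortPoints(np.array(uv,float).reshape(-1,1,2),K,np.array([im['k1'],0,0,0,0.])).reshape(-1,2)
def atz(im,uv,z):
    r=rays(im,uv);T=c2w(im);d=np.c_[r,np.ones(len(r))]@T[:3,:3].T;o=T[:3,3]
    z=np.broadcast_to(z,len(r)); return o+d*((z-o[2])/d[:,2])[:,None]
def bydepth(im,uv):
    r=rays(im,uv);T=c2w(im);uv=np.array(uv).astype(int);z=im['z_map'][uv[:,1],uv[:,0]][:,None]
    return (np.c_[r,np.ones(len(r))]*z)@T[:3,:3].T+T[:3,3]
def save(im,name,box=None,sc=1):
    p=im['pixels'][:,:,::-1]
    if box: x0,y0,x1,y1=box;p=p[y0:y1,x0:x1]
    cv2.imwrite(f'pics/{name}.png',cv2.resize(p,None,fx=sc,fy=sc,interpolation=cv2.INTER_CUBIC))
E
python3 - <<'E'
from h import *
for n in('top','scene'):
    im=grab(n);save(im,n+'1',sc=1.25);print({k:v for k,v in im.items() if k not in('pixels','z_map')})
E
```

```text
{'vfov': 56.42592389466563, 'cx': 314.9633713933503, 'cy': 196.052069780536, 'k1': 0.004636185473242589, 'view': array([[-0.02191398, -0.99915303, -0.03482804,  0.12052899],
       [-0.99758815,  0.02414801, -0.06507496,  0.59359743],
       [ 0.06586088,  0.03331799, -0.99727241,  0.84039815],
       [ 0.        ,  0.        ,  0.        ,  1.        ]]), 's': {'time': 0.0, 'qpos': array([-7.47721779e+01,  5.01302334e+00,  1.00362301e+01,  9.50997507e+01,
       -9.71345291e-04,  8.99989368e+01]), 'joint_velocities': array([ 0.14888234, -0.0359711 ,  0.0201338 ,  0.02002052, -0.02976412,
        0.03769514]), 'joint_efforts': array([ 4.55549916e-04, -5.20381272e+01,  4.64812231e+01,  1.61210366e-02,
       -4.60632168e-05,  6.51257608e-06]), 'tool_pos': array([ 0.14439463, -0.5304617 ,  0.21618053]), 'ee_rot': array([[ 9.64884185e-01,  2.62675418e-01, -3.67253649e-04],
       [ 2.62675675e-01, -9.64883330e-01,  1.28458368e-03],
       [-1.69283682e-05, -1.33594308e-03, -9.99999107e-01]]), 'wrist_force': array([-1.0240377 , -0.55297372,  0.27327929]), 'wrist_torque': array([ 0.041257
[... 573 characters left out ...]
  9.00015523e+01]), 'joint_velocities': array([-0.02073288, -0.05429958,  0.08351114,  0.04761332,  0.10440387,
        0.11551885]), 'joint_efforts': array([ 9.15574710e-04, -5.22082186e+01,  4.66120291e+01,  1.66873372e-02,
       -1.60290631e-05, -5.32220966e-06]), 'tool_pos': array([ 0.14442415, -0.53043137,  0.21619183]), 'ee_rot': array([[ 9.64882315e-01,  2.62682323e-01, -3.39227239e-04],
       [ 2.62682542e-01, -9.64881472e-01,  1.27578245e-03],
       [ 7.81141981e-06, -1.32008900e-03, -9.99999129e-01]]), 'wrist_force': array([-0.76706374,  0.09492808, -0.19329609]), 'wrist_torque': array([ 0.02012892,  0.01322042, -0.04338737]), 'gripper_force': 0.0, 'opening': 1.000511798531351}}
```

View pics/top1.png

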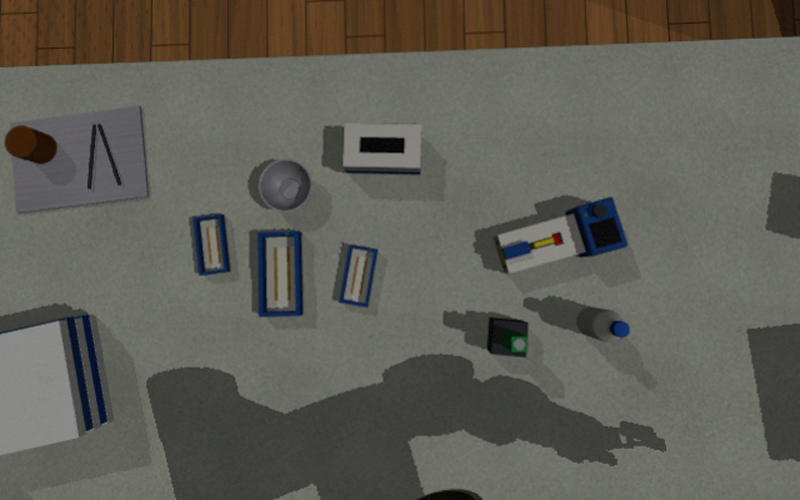

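View pics/scene1.png

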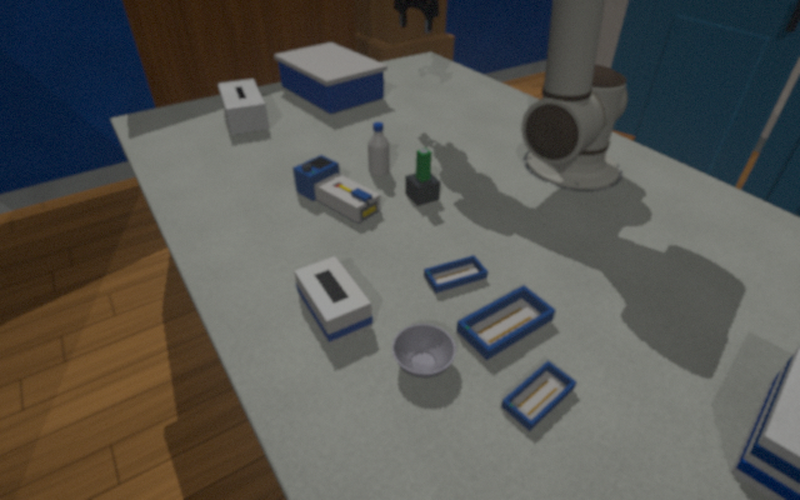

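The top view (1.25×) shows the unit at about (560,240), the stand with the tool at (508,337), the large cradle at (280,273), the bottle at (605,325), the bowl at (285,185) and the glove box at (382,147). The two small trays are decoys. I'll enlarge a crop of each.

```bash
python3 - <<'E'
from h import *
im=load('top')
save(im,'topU',(380,150,520,290),4)
a=cv2.imread('pics/topU.png')
p=im['pixels'][175:260,195:255,::-1]
p=cv2.resize(p,None,fx=4,fy=4,interpolation=cv2.INTER_CUBIC)
c=np.zeros((560,240,3),np.uint8);c[:p.shape[0]]=p
cv2.imwrite('pics/topA.png',np.hstack([a,c]))
E
```

```text
(no output)
```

View pics/topA.png

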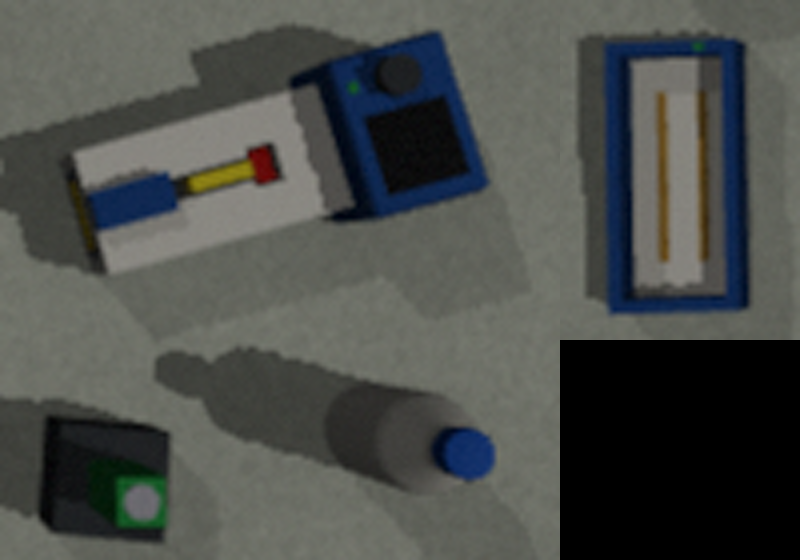

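```bash
python3 - <<'E'
from h import *
im=load('top')
U=lambda q:[(380+(u+.5)/4-.5,150+(v+.5)/4-.5) for u,v in q]
C=lambda q:[(195+(u-560+.5)/4-.5,175+(v+.5)/4-.5) for u,v in q]
np.set_printoptions(precision=4,suppress=True)
f=atz(im,U([(72,152),(105,272)]),.044);print('front',f,f.mean(0),np.linalg.norm(f[0]-f[1]))
b=atz(im,U([(263,165)]),.040);print('button',b)
r=atz(im,U([(188,187),(250,172)]),.046);print('rib',r,np.linalg.norm(r[0]-r[1]))
bx=atz(im,U([(440,33),(487,184),(325,64),(370,215)]),.068);print('box',bx,bx.mean(0))
h=atz(im,U([(116,477),(166,477),(166,526),(117,527)]),.12);print('handle',h,h.mean(0))
s=atz(im,U([(48,418),(168,433),(163,541),(54,530)]),.05);print('stand',s,s.mean(0))
c=atz(im,C([(607,44),(743,40),(748,307),(610,311)]),.03);print('cradle',c,c.mean(0))
print('depth',bydepth(im,U([(263,165),(142,501),(200,120),(90,460)])+C([(680,180),(617,180)])))
e=lambda a:np.degrees(np.arctan2(a[1],a[0]))
print(e(b[0]-f.mean(0)),e(bx[:2].mean(0)-bx[2:].mean(0)),e(bx[0]-bx[1])-90,e(f[0]-f[1])-90, np.linalg.norm(b[0]-f.mean(0)))
print(e(c[0]-c[3]),e(c[1]-c[2]),e(h[1]-h[0]),e(s[1]-s[0]))
E
```

```text
front [[ 0.6091 -0.0793  0.044 ]
 [ 0.5418 -0.0951  0.044 ]] [ 0.5755 -0.0872  0.044 ] 0.06917286793884192
button [[ 0.5995 -0.1857  0.04  ]]
rib [[ 0.5879 -0.1421  0.046 ]
 [ 0.5954 -0.1765  0.046 ]] 0.03518144884327907
box [[ 0.6667 -0.2745  0.068 ]
 [ 0.5844 -0.2951  0.068 ]
 [ 0.6515 -0.2125  0.068 ]
 [ 0.5692 -0.2325  0.068 ]] [ 0.618  -0.2536  0.068 ]
handle [[ 0.4391 -0.0809  0.12  ]
 [ 0.4386 -0.1057  0.12  ]
 [ 0.4145 -0.1047  0.12  ]
 [ 0.4143 -0.0805  0.12  ]] [ 0.4266 -0.0929  0.12  ]
stand [[ 0.4625 -0.0598  0.05  ]
 [ 0.4531 -0.1247  0.05  ]
 [ 0.3949 -0.1196  0.05  ]
 [ 0.4018 -0.0609  0.05  ]] [ 0.4281 -0.0912  0.05  ]
cradle [[0.6259 0.3575 0.03  ]
 [0.6263 0.2782 0.03  ]
 [0.4732 0.2767 0.03  ]
 [0.4725 0.3562 0.03  ]] [0.5495 0.3172 0.03  ]
depth [[ 0.5995 -0.1853  0.0411]
 [ 0.4275 -0.0925  0.1237]
 [ 0.6297 -0.1625  0.0012]
 [ 0.4392 -0.0819  0.0492]
 [ 0.5466  0.3215  0.0082]
 [ 0.5472  0.3526  0.028 ]]
-76.26745981503058 -76.3032211238163 -75.99579583454106 -76.82386268775733 0.10146809610038236
0.4982379141040837 0.5773425627933331 -90.97260511618904 -98.188355984106
```

The measurements fit the given sizes: roof width 69 mm, rib 35 mm, front to button 101 mm and cradle 153×79 mm. I'm moving above the tool stand.

>>> {"op": "drive_tool", "data": {"moves": [{"grip": 0, "travel": [0.35, 0.5, 0], "angular": [0, 0, -0.04]}, {"grip": 0, "travel": [0.7, 1, 0], "angular": [0, 0, -0.086]}, {"grip": 0, "travel": [0.7, 1, 0], "angular": [0, 0, -0.086]}], "force": 60}}

```text
time: 0.48
tool_pos: [0.2296, -0.4084, 0.2169]
ee_rot: [[1.0, -0.005, 0.0], [-0.005, -1.0, 0.0], [0.0, -0.0, -1.0]]
wrist_force: [0.7, 0.0, 0.3]
opening: 1.002
gripper_force: 0.0
```

>>> {"op": "drive_tool", "data": {"moves": [{"grip": 0, "travel": [0.35, 0.5, 0], "angular": [0, 0, 0]}, {"grip": 0, "travel": [0.7, 1, 0], "angular": [0, 0, 0]}, {"grip": 0, "travel": [0.7, 1, 0], "angular": [0, 0, 0]}]}}

```text
time: 0.85
tool_pos: [0.3136, -0.2883, 0.2169]
ee_rot: [[1.0, -0.002, 0.0], [-0.002, -1.0, 0.0], [0.0, -0.0, -1.0]]
wrist_force: [-0.0, -0.6, 0.3]
opening: 1.0
gripper_force: 0.0
```

>>> {"op": "drive_tool", "data": {"moves": [{"grip": 0, "travel": [0.35, 0.5, 0], "angular": [0, 0, 0]}, {"grip": 0, "travel": [0.7, 1, 0], "angular": [0, 0, 0]}, {"grip": 0, "travel": [0.7, 1, 0], "angular": [0, 0, 0]}]}}

```text
time: 1.23
tool_pos: [0.3976, -0.1681, 0.2166]
ee_rot: [[1.0, -0.001, -0.0], [-0.001, -1.0, 0.001], [-0.0, -0.001, -1.0]]
wrist_force: [-0.3, -0.7, 0.1]
opening: 1.001
gripper_force: 0.0
```

>>> {"op": "drive_tool", "data": {"moves": [{"grip": 0, "travel": [0.26, 0.65, 0], "angular": [0, 0, 0]}, {"grip": 0, "travel": [0.26, 0.65, 0], "angular": [0, 0, 0]}, {"grip": 0, "travel": [0.26, 0.65, 0], "angular": [0, 0, 0]}]}}

```text
time: 1.6
tool_pos: [0.4279, -0.0915, 0.2165]
ee_rot: [[1.0, -0.001, -0.001], [-0.001, -1.0, 0.0], [-0.001, -0.0, -1.0]]
wrist_force: [0.6, -0.3, -0.4]
opening: 0.998
gripper_force: 0.0
```

```bash
python3 - <<'E'
from h import *
im=grab('wrist');s=im['s'];print(s['time'],s['tool_pos'],s['ee_rot'],im['tool_from_camera'],im['vfov']);save(im,'w1',sc=1.25)
E
```

```text
1.6 [ 0.427861   -0.09148717  0.2165264 ] [[ 9.99998598e-01 -1.49998765e-03 -7.43679787e-04]
 [-1.49987004e-03 -9.99998863e-01  1.58687408e-04]
 [-7.43916970e-04 -1.57571762e-04 -9.99999711e-01]] [[-1.03042168e-04 -9.61545667e-01 -2.74645080e-01  6.90520810e-02]
 [ 9.99999685e-01 -3.15170515e-04  7.28244275e-04 -1.31956674e-04]
 [-7.86800158e-04 -2.74644919e-01  9.61545397e-01 -1.57363870e-01]
 [ 0.00000000e+00  0.00000000e+00  0.00000000e+00  1.00000000e+00]] 58.39354089745517
```

View pics/w1.png

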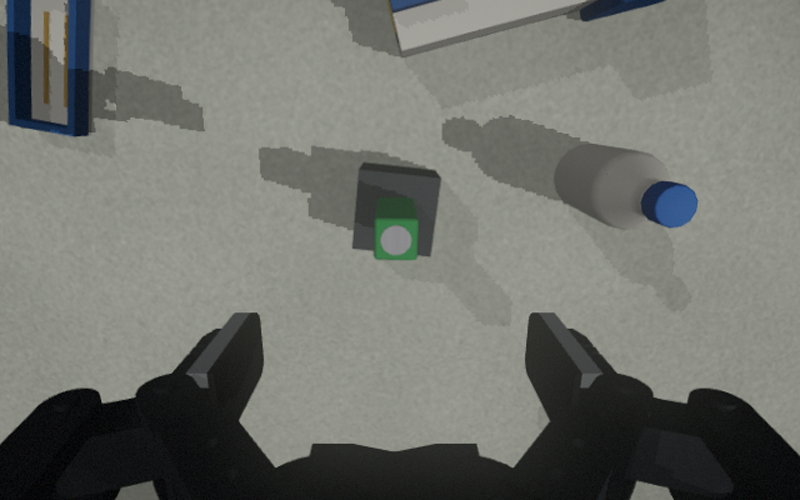

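In the wrist view (1.25×), the green handle's top is centred at (396,240), its edges are parallel to the pads, and the bottle is clear to the right.

```bash
python3 - <<'E'
from h import *
np.set_printoptions(precision=4,suppress=True)
im=load('wrist')
g=lambda q:[(u/1.25,v/1.25) for u,v in q]
h=atz(im,g([(376,219),(418,219),(417,259),(375,259)]),.12);print(h,h.mean(0))
print(bydepth(im,g([(396,240)])))
s=atz(im,g([(360,168),(440,178),(431,256),(353,248)]),.05);print(s,s.mean(0))
E
```

```text
[[ 0.4376 -0.0812  0.12  ]
 [ 0.4376 -0.1056  0.12  ]
 [ 0.4131 -0.1053  0.12  ]
 [ 0.4131 -0.0803  0.12  ]] [ 0.4254 -0.0931  0.12  ]
[[ 0.4251 -0.0928  0.1207]]
[[ 0.459  -0.0673  0.05  ]
 [ 0.4517 -0.1251  0.05  ]
 [ 0.3923 -0.1198  0.05  ]
 [ 0.3988 -0.0606  0.05  ]] [ 0.4255 -0.0932  0.05  ]
```

>>> {"op": "drive_tool", "data": {"moves": [{"grip": 0, "travel": [-0.02, -0.013, -0.3]}, {"grip": 0, "travel": [-0.02, -0.013, -0.65]}, {"grip": 0, "travel": [-0.02, -0.013, -1]}, {"grip": 0, "travel": [-0.02, -0.013, -1]}]}}

```text
schema error: expected keys grip, travel, angular
```

>>> {"op": "drive_tool", "data": {"moves": [{"grip": 0, "travel": [0, 0, -0.08]}, {"grip": 1, "travel": [0, 0, -0.08]}, {"grip": 1, "travel": [0, 0, -0.08]}, {"grip": 1, "travel": [0, 0, -0.08]}, {"grip": 1, "travel": [0, 0, -0.08]}], "force": 70}}

```text
schema error: expected keys grip, travel, angular
```

>>> {"op": "drive_tool", "data": {"moves": [{"grip": 1, "travel": [0, 0, 0]}, {"grip": 1, "travel": [0, 0, 0]}, {"grip": 1, "travel": [0, 0, 0]}]}}

```text
schema error: expected keys grip, travel, angular
```

>>> {"op": "drive_tool", "data": {"moves": [{"grip": 0, "travel": [-0.02, -0.013, -0.3], "angular": [0, 0, 0]}, {"grip": 0, "travel": [-0.02, -0.013, -0.65], "angular": [0, 0, 0]}, {"grip": 0, "travel": [-0.02, -0.013, -1], "angular": [0, 0, 0]}, {"grip": 0, "travel": [-0.02, -0.013, -1], "angular": [0, 0, 0]}]}}

```text
time: 2.15
tool_pos: [0.423, -0.0948, 0.0944]
ee_rot: [[1.0, -0.006, -0.005], [-0.006, -1.0, 0.001], [-0.005, -0.001, -1.0]]
wrist_force: [1.0, 0.1, 1.0]
opening: 1.002
gripper_force: 0.0
```

>>> {"op": "drive_tool", "data": {"moves": [{"grip": 0, "travel": [0, 0, -0.08], "angular": [0, 0, 0]}, {"grip": 1, "travel": [0, 0, -0.08], "angular": [0, 0, 0]}, {"grip": 1, "travel": [0, 0, -0.08], "angular": [0, 0, 0]}, {"grip": 1, "travel": [0, 0, -0.08], "angular": [0, 0, 0]}, {"grip": 1, "travel": [0, 0, -0.08], "angular": [0, 0, 0]}], "force": 70}}

```text
time: 2.78
tool_pos: [0.4257, -0.0942, 0.0881]
ee_rot: [[1.0, -0.004, 0.001], [-0.004, -1.0, -0.0], [0.001, 0.0, -1.0]]
wrist_force: [-0.3, 0.8, 4.6]
opening: 0.289
gripper_force: 69.0
```

>>> {"op": "drive_tool", "data": {"moves": [{"grip": 1, "travel": [0, 0, 0], "angular": [0, 0, 0]}, {"grip": 1, "travel": [0, 0, 0], "angular": [0, 0, 0]}, {"grip": 1, "travel": [0, 0, 0], "angular": [0, 0, 0]}]}}

```text
time: 3.15
tool_pos: [0.4257, -0.0942, 0.0881]
ee_rot: [[1.0, -0.004, 0.001], [-0.004, -1.0, -0.0], [0.001, 0.0, -1.0]]
wrist_force: [-0.0, 1.6, 7.1]
opening: 0.286
gripper_force: 69.0
```

>>> {"op": "drive_tool", "data": {"moves": [{"grip": 1, "travel": [0, 0, 0.45], "angular": [0, 0, 0]}, {"grip": 1, "travel": [0, 0, 0.95], "angular": [0, 0, 0]}, {"grip": 1, "travel": [0, 0, 0.95], "angular": [0, 0, 0]}]}}

```text
time: 3.52
tool_pos: [0.4269, -0.0946, 0.2056]
ee_rot: [[1.0, -0.004, 0.006], [-0.004, -1.0, -0.002], [0.006, 0.002, -1.0]]
wrist_force: [1.5, 0.3, -2.6]
opening: 0.288
gripper_force: 69.2
```

>>> {"op": "drive_tool", "data": {"moves": [{"grip": 1, "travel": [0.45, -0.2, 0], "angular": [0, 0, 0]}, {"grip": 1, "travel": [0.8, -0.5, 0], "angular": [0, 0, 0]}, {"grip": 1, "travel": [0.95, -0.73, 0], "angular": [0, 0, 0]}, {"grip": 1, "travel": [0.95, -0.73, 0], "angular": [0, 0, 0]}, {"grip": 1, "travel": [0.95, -0.73, 0], "angular": [0, 0, 0]}]}}

```text
time: 4.15
tool_pos: [0.5387, -0.1815, 0.2003]
ee_rot: [[1.0, -0.005, -0.002], [-0.005, -1.0, 0.001], [-0.002, -0.001, -1.0]]
wrist_force: [-0.0, -0.9, -1.5]
opening: 0.284
gripper_force: 69.2
```

```bash
python3 - <<'E'
from h import *
im=grab('wrist');s=im['s'];print(s['time'],s['tool_pos'],s['opening']);save(im,'w2',(160,0,560,300),2)
E
```

```text
4.15 [ 0.53866883 -0.18149286  0.2002865 ] 0.2836750732162324
```

View pics/w2.png

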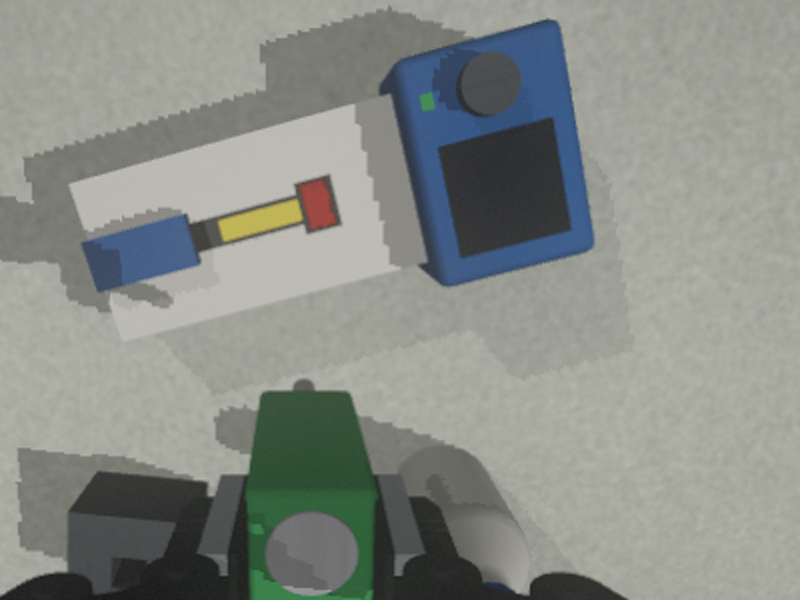

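The wrist view (2× crop, offset 160,0) shows the button centred at (318,204) and the rib from (218,231) to (302,210). The pin tip is at about (304,385), behind the green handle.

```bash
python3 - <<'E'
from h import *
np.set_printoptions(precision=4,suppress=True)
im=load('wrist')
g=lambda q:[(160+u/2-.25,v/2-.25) for u,v in q]
b=atz(im,g([(296,185),(330,176),(341,224),(307,233)]),.042);print('btn/window',b,b.mean(0))
r=atz(im,g([(218,231),(302,210)]),.046);print('rib',r,r.mean(0))
f=atz(im,g([(69,183),(122,341)]),.044);print('front',f,f.mean(0),np.linalg.norm(f[0]-f[1]))
bx=atz(im,g([(558,20),(595,245),(398,60),(440,285)]),.068);print('box',bx.mean(0))
e=lambda a:np.degrees(np.arctan2(a[1],a[0]))
print(e(b.mean(0)-f.mean(0)),e(r[1]-r[0]),np.linalg.norm(b.mean(0)-f.mean(0))); print('tip front',atz(im,g([(304,379)]),.117))
print(bydepth(im,g([(318,204),(488,82)])))
E
```

```text
btn/window [[ 0.6063 -0.1756  0.042 ]
 [ 0.61   -0.19    0.042 ]
 [ 0.59   -0.1948  0.042 ]
 [ 0.5862 -0.1801  0.042 ]] [ 0.5981 -0.1851  0.042 ]
rib [[ 0.5875 -0.1421  0.046 ]
 [ 0.5961 -0.1781  0.046 ]] [ 0.5918 -0.1601  0.046 ]
front [[ 0.608  -0.0793  0.044 ]
 [ 0.5393 -0.0968  0.044 ]] [ 0.5736 -0.088   0.044 ] 0.070905741133599
box [ 0.617  -0.2547  0.068 ]
-75.85070729161109 -76.63825677791057 0.10016336820080975
tip front [[ 0.5414 -0.1792  0.117 ]]
[[ 0.5983 -0.1849  0.0395]
 [ 0.6427 -0.2465  0.0791]]
```

>>> {"op": "drive_tool", "data": {"moves": [{"grip": 1, "travel": [0.25, -0.02, 0], "angular": [0, 0, 0]}, {"grip": 1, "travel": [0.5, -0.037, 0], "angular": [0, 0, 0]}, {"grip": 1, "travel": [0.5, -0.037, -0.2], "angular": [0, 0, 0]}, {"grip": 1, "travel": [0.5, -0.037, -0.45], "angular": [0, 0, 0]}, {"grip": 1, "travel": [0.5, -0.037, -0.45], "angular": [0, 0, 0]}]}}

```text
time: 4.82
tool_pos: [0.5978, -0.1851, 0.1454]
ee_rot: [[1.0, -0.004, -0.004], [-0.004, -1.0, 0.001], [-0.004, -0.001, -1.0]]
wrist_force: [-0.7, -0.1, -0.7]
opening: 0.288
gripper_force: 69.1
```

```bash
python3 - <<'E'
from h import *
im=grab('wrist');s=im['s'];print(s['time'],s['tool_pos'],s['opening']);save(im,'w3',(160,40,560,340),2)
E
```

```text
4.825 [ 0.59778209 -0.18511445  0.14535332] 0.2878483874792826
```

View pics/w3.png

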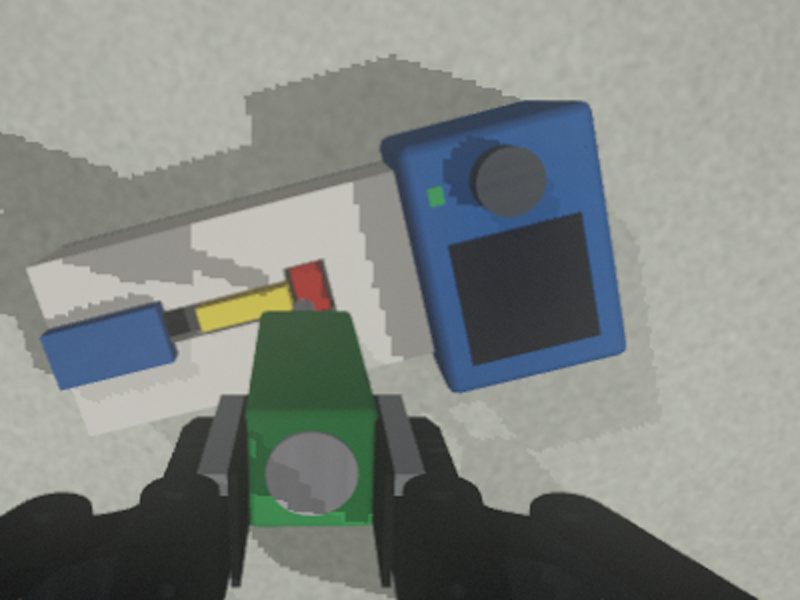

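The pin tip, with its front edge at about (304,299), now hovers over the red button. The button's far edge runs from (285,268) to (324,260). I'll check the offset.

```bash
python3 - <<'E'
from h import *
np.set_printoptions(precision=4,suppress=True)
im=load('wrist')
g=lambda q:[(160+u/2-.25,40+v/2-.25) for u,v in q]
print('tip front',atz(im,g([(304,299)]),.062), bydepth(im,g([(304,304)])))
b=atz(im,g([(285,268),(324,260)]),.042);d=np.array([.2385,-.9711,0]);n=np.array([-.9711,-.2385,0])
print('window',b,b.mean(0)+n*.011)
E
```

```text
tip front [[ 0.6003 -0.1828  0.062 ]] [[ 0.6011 -0.1829  0.0709]]
window [[ 0.6068 -0.1755  0.042 ]
 [ 0.6098 -0.1901  0.042 ]] [ 0.5976 -0.1854  0.042 ]
```

>>> {"op": "drive_tool", "data": {"moves": [{"grip": 1, "travel": [0.013, -0.02, 0], "angular": [0, 0, 0]}, {"grip": 1, "travel": [0.013, -0.02, -0.1], "angular": [0, 0, 0]}, {"grip": 1, "travel": [0.013, -0.02, -0.17], "angular": [0, 0, 0]}, {"grip": 1, "travel": [0.013, -0.02, -0.2], "angular": [0, 0, 0]}, {"grip": 1, "travel": [0.013, -0.02, -0.2], "angular": [0, 0, 0]}]}}

```text
time: 5.5
tool_pos: [0.6006, -0.1886, 0.1231]
ee_rot: [[1.0, -0.004, -0.0], [-0.004, -1.0, 0.0], [-0.0, -0.0, -1.0]]
wrist_force: [0.5, -0.4, -0.9]
opening: 0.289
gripper_force: 69.3
```

>>> {"op": "drive_tool", "data": {"moves": [{"grip": 1, "travel": [0, 0, -0.02], "angular": [0, 0, 0]}, {"grip": 1, "travel": [0, 0, -0.03], "angular": [0, 0, 0]}, {"grip": 1, "travel": [0, 0, -0.03], "angular": [0, 0, 0]}]}}

```text
time: 5.88
tool_pos: [0.6009, -0.1887, 0.1199]
ee_rot: [[1.0, -0.004, 0.0], [-0.004, -1.0, -0.0], [0.0, 0.0, -1.0]]
wrist_force: [0.3, -0.1, 2.0]
opening: 0.288
gripper_force: 69.5
```

>>> {"op": "drive_tool", "data": {"moves": [{"grip": 1, "travel": [0, 0, -0.02], "angular": [0, 0, 0]}, {"grip": 1, "travel": [0, 0, -0.045], "angular": [0, 0, 0]}, {"grip": 1, "travel": [0, 0, -0.045], "angular": [0, 0, 0]}, {"grip": 1, "travel": [0, 0, -0.045], "angular": [0, 0, 0]}]}}

```text
time: 6.38
tool_pos: [0.6009, -0.1887, 0.1145]
ee_rot: [[1.0, -0.004, 0.0], [-0.004, -1.0, -0.0], [0.0, 0.0, -1.0]]
wrist_force: [-1.0, 0.4, 3.9]
opening: 0.284
gripper_force: 69.9
```

>>> {"op": "drive_tool", "data": {"moves": [{"grip": 1, "travel": [-0.008, 0, -0.012], "angular": [0, 0, 0]}, {"grip": 1, "travel": [-0.008, 0, -0.012], "angular": [0, 0, 0]}, {"grip": 1, "travel": [-0.008, 0, -0.012], "angular": [0, 0, 0]}]}}

```text
time: 6.75
tool_pos: [0.6001, -0.1887, 0.1131]
ee_rot: [[1.0, -0.004, 0.001], [-0.004, -1.0, -0.0], [0.001, 0.0, -1.0]]
wrist_force: [1.0, 0.2, 5.0]
opening: 0.287
gripper_force: 70.0
```

>>> {"op": "drive_tool", "data": {"moves": [{"grip": 1, "travel": [-0.008, 0.03, 0], "angular": [0, 0, 0]}, {"grip": 1, "travel": [-0.016, 0.06, 0], "angular": [0, 0, 0]}, {"grip": 1, "travel": [-0.024, 0.09, 0], "angular": [0, 0, 0]}, {"grip": 1, "travel": [-0.031, 0.125, 0], "angular": [0, 0, 0]}, {"grip": 1, "travel": [-0.031, 0.125, 0], "angular": [0, 0, 0]}]}}

```text
time: 7.38
tool_pos: [0.5961, -0.1739, 0.113]
ee_rot: [[1.0, -0.004, 0.0], [-0.004, -1.0, -0.001], [0.0, 0.001, -1.0]]
wrist_force: [1.1, -4.7, 5.3]
opening: 0.286
gripper_force: 69.8
```

>>> {"op": "drive_tool", "data": {"moves": [{"grip": 1, "travel": [-0.015, 0.06, 0], "angular": [0, 0, 0]}, {"grip": 1, "travel": [-0.03, 0.12, 0], "angular": [0, 0, 0]}, {"grip": 1, "travel": [-0.045, 0.18, 0], "angular": [0, 0, 0]}, {"grip": 1, "travel": [-0.059, 0.24, 0], "angular": [0, 0, 0]}, {"grip": 1, "travel": [-0.059, 0.24, 0], "angular": [0, 0, 0]}]}}

```text
time: 8.0
tool_pos: [0.589, -0.1447, 0.113]
ee_rot: [[1.0, -0.004, -0.0], [-0.004, -1.0, -0.0], [-0.0, 0.0, -1.0]]
wrist_force: [0.6, -2.6, 5.5]
opening: 0.286
gripper_force: 70.0
```

>>> {"op": "drive_tool", "data": {"moves": [{"grip": 1, "travel": [-0.006, 0.025, 0], "angular": [0, 0, 0]}, {"grip": 1, "travel": [-0.011, 0.045, 0], "angular": [0, 0, 0]}, {"grip": 1, "travel": [-0.011, 0.045, 0], "angular": [0, 0, 0]}, {"grip": 1, "travel": [-0.011, 0.045, 0], "angular": [0, 0, 0]}]}}

```text
time: 8.5
tool_pos: [0.5879, -0.1401, 0.113]
ee_rot: [[1.0, -0.005, 0.0], [-0.005, -1.0, -0.001], [0.0, 0.001, -1.0]]
wrist_force: [1.7, -4.6, 4.5]
opening: 0.285
gripper_force: 70.0
```

>>> {"op": "drive_tool", "data": {"moves": [{"grip": 1, "travel": [0.002, -0.01, 0.3], "angular": [0, 0, 0]}, {"grip": 1, "travel": [0.002, -0.01, 0.75], "angular": [0, 0, 0]}, {"grip": 1, "travel": [0.002, -0.01, 0.75], "angular": [0, 0, 0]}]}}

```text
time: 8.88
tool_pos: [0.5888, -0.1404, 0.2062]
ee_rot: [[1.0, -0.004, 0.004], [-0.004, -1.0, 0.001], [0.004, -0.001, -1.0]]
wrist_force: [0.2, -0.3, -1.6]
opening: 0.286
gripper_force: 69.5
```

```bash
python3 - <<'E'
from h import *
im=grab('top');print(im['s']['time'],im['s']['tool_pos'])
im2=grab('scene')
p=im['pixels'][130:290,370:530,::-1];q=im2['pixels'][100:200,220:380,::-1]
r=lambda a:cv2.resize(a,(400,int(a.shape[0]*2.5)),interpolation=cv2.INTER_CUBIC)
c=np.zeros((400,800,3),np.uint8);c[:,:400]=r(p);c[:250,400:]=r(q);cv2.imwrite('pics/t2.png',c)
E
```

```text
8.875 [ 0.58883736 -0.14038447  0.20622192]
```

View pics/t2.png

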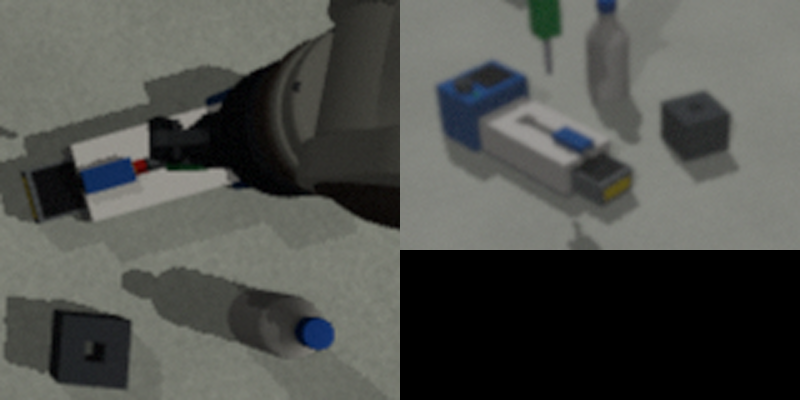

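>>> {"op": "drive_tool", "data": {"moves": [{"grip": 1, "travel": [-0.4, 0.1, 0], "angular": [0, 0, 0]}, {"grip": 1, "travel": [-0.8, 0.25, 0], "angular": [0, 0, 0]}, {"grip": 1, "travel": [-0.8, 0.25, 0], "angular": [0, 0, 0]}]}}

```text
time: 9.35
tool_pos: [0.4886, -0.1094, 0.201]
ee_rot: [[1.0, -0.004, -0.004], [-0.004, -1.0, 0.002], [-0.004, -0.002, -1.0]]
wrist_force: [0.2, -0.4, -1.2]
opening: 0.287
gripper_force: 69.4
```

>>> {"op": "drive_tool", "data": {"moves": [{"grip": 1, "travel": [-0.3, 0.07, 0], "angular": [0, 0, 0]}, {"grip": 1, "travel": [-0.556, 0.137, 0], "angular": [0, 0, 0]}, {"grip": 1, "travel": [-0.556, 0.137, -0.2], "angular": [0, 0, 0]}, {"grip": 1, "travel": [-0.556, 0.137, -0.42], "angular": [0, 0, 0]}, {"grip": 1, "travel": [-0.556, 0.137, -0.42], "angular": [0, 0, 0]}]}}

```text
time: 9.98
tool_pos: [0.4241, -0.0939, 0.1496]
ee_rot: [[1.0, -0.004, -0.005], [-0.004, -1.0, 0.002], [-0.005, -0.001, -1.0]]
wrist_force: [-0.6, -0.4, -0.2]
opening: 0.288
gripper_force: 69.4
```

>>> {"op": "drive_tool", "data": {"moves": [{"grip": 1, "travel": [0, 0, -0.05], "angular": [0, 0, 0]}, {"grip": 1, "travel": [0, 0, -0.13], "angular": [0, 0, 0]}, {"grip": 1, "travel": [0, 0, -0.21], "angular": [0, 0, 0]}, {"grip": 1, "travel": [0, 0, -0.21], "angular": [0, 0, 0]}]}}

```text
time: 10.48
tool_pos: [0.4249, -0.0941, 0.1264]
ee_rot: [[1.0, -0.004, -0.001], [-0.004, -1.0, 0.0], [-0.001, -0.0, -1.0]]
wrist_force: [-0.5, -0.6, -0.9]
opening: 0.288
gripper_force: 69.4
```

>>> {"op": "drive_tool", "data": {"moves": [{"grip": 1, "travel": [0, 0, -0.12], "angular": [0, 0, 0]}, {"grip": 1, "travel": [0, 0, -0.22], "angular": [0, 0, 0]}, {"grip": 1, "travel": [0, 0, -0.28], "angular": [0, 0, 0]}, {"grip": 1, "travel": [0, 0, -0.315], "angular": [0, 0, 0]}, {"grip": 1, "travel": [0, 0, -0.315], "angular": [0, 0, 0]}]}}

```text
time: 11.1
tool_pos: [0.4252, -0.0942, 0.0893]
ee_rot: [[1.0, -0.004, -0.0], [-0.004, -1.0, 0.0], [-0.0, -0.0, -1.0]]
wrist_force: [-0.4, 0.2, -1.6]
opening: 0.283
gripper_force: 69.4
```

Inserted to within 1 mm. I'll seat it and release.

>>> {"op": "drive_tool", "data": {"moves": [{"grip": 1, "travel": [0, 0, -0.012], "angular": [0, 0, 0]}, {"grip": 1, "travel": [0, 0, -0.012], "angular": [0, 0, 0]}, {"grip": 0, "travel": [0, 0, -0.012], "angular": [0, 0, 0]}, {"grip": 0, "travel": [0, 0, -0.012], "angular": [0, 0, 0]}, {"grip": 0, "travel": [0, 0, -0.012], "angular": [0, 0, 0]}]}}

```text
time: 11.72
tool_pos: [0.4253, -0.0942, 0.0881]
ee_rot: [[1.0, -0.004, 0.0], [-0.004, -1.0, -0.0], [0.0, 0.0, -1.0]]
wrist_force: [-0.4, 0.3, -0.1]
opening: 0.904
gripper_force: 0.0
```

>>> {"op": "drive_tool", "data": {"moves": [{"grip": 0, "travel": [0, 0, 0], "angular": [0, 0, 0]}, {"grip": 0, "travel": [0, 0, 0], "angular": [0, 0, 0]}]}}

```text
time: 11.98
tool_pos: [0.4253, -0.0942, 0.088]
ee_rot: [[1.0, -0.004, 0.0], [-0.004, -1.0, 0.0], [0.0, -0.0, -1.0]]
wrist_force: [-0.2, -0.5, -0.0]
opening: 1.002
gripper_force: 0.0
```

>>> {"op": "drive_tool", "data": {"moves": [{"grip": 0, "travel": [0, 0, 0.3], "angular": [0, 0, 0]}, {"grip": 0, "travel": [0, 0, 0.7], "angular": [0, 0, 0]}, {"grip": 0, "travel": [0, 0, 1], "angular": [0, 0, 0]}, {"grip": 0, "travel": [0, 0, 1], "angular": [0, 0, 0]}]}}

```text
time: 12.48
tool_pos: [0.4264, -0.0945, 0.2107]
ee_rot: [[1.0, -0.004, 0.004], [-0.004, -1.0, -0.001], [0.004, 0.001, -1.0]]
wrist_force: [0.1, 0.5, -0.2]
opening: 0.999
gripper_force: 0.0
```

```bash
python3 - <<'E'
from h import *
im=grab('wrist');s=im['s'];print(s['time'],s['tool_pos'],s['opening'],s['qpos']);save(im,'w4',sc=1.25)
E
```

```text
12.475 [ 0.42637204 -0.09448989  0.21065059] 0.9994822032290962 [-1.24962718e+01 -1.08157225e+01 -5.75660080e+00  9.48068813e+01
  1.00992055e-03  1.67756834e+02]
```

View pics/w4.png

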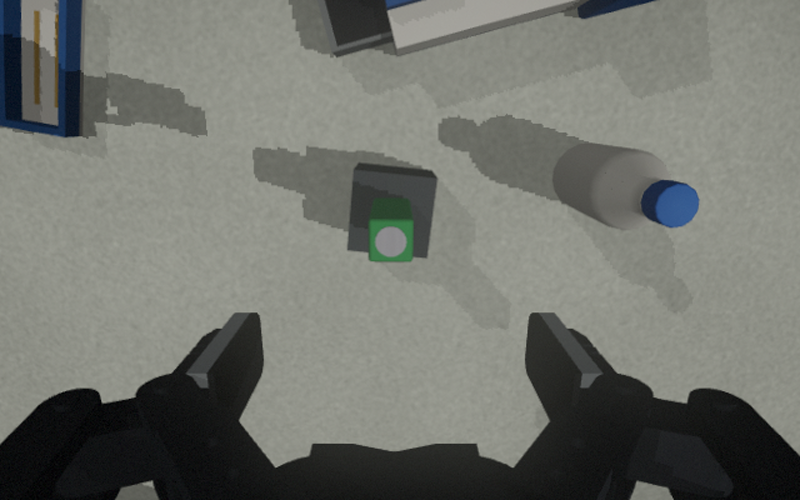

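The tool is back upright in its stand: the handle at (391,241) is where it began, and the battery's end shows at (355,25). Next I turn the gripper across the battery's projecting end.

>>> {"op": "drive_tool", "data": {"moves": [{"grip": 0, "travel": [0.1, 0.03, 0], "angular": [0, 0, 0.056]}, {"grip": 0, "travel": [0.25, 0.06, 0], "angular": [0, 0, 0.112]}, {"grip": 0, "travel": [0.4, 0.09, 0], "angular": [0, 0, 0.168]}, {"grip": 0, "travel": [0.55, 0.12, 0], "angular": [0, 0, 0.224]}, {"grip": 0, "travel": [0.6, 0.14, 0], "angular": [0, 0, 0.28]}]}}

```text
time: 13.15
tool_pos: [0.4975, -0.0772, 0.206]
ee_rot: [[0.636, 0.772, -0.003], [0.772, -0.636, 0.0], [-0.001, -0.002, -1.0]]
wrist_force: [-0.6, -0.1, -0.3]
opening: 1.0
gripper_force: 0.0
```

>>> {"op": "drive_tool", "data": {"moves": [{"grip": 0, "travel": [0.1, 0.03, 0], "angular": [0, 0, 0.059]}, {"grip": 0, "travel": [0.25, 0.06, 0], "angular": [0, 0, 0.118]}, {"grip": 0, "travel": [0.4, 0.09, 0], "angular": [0, 0, 0.177]}, {"grip": 0, "travel": [0.55, 0.12, 0], "angular": [0, 0, 0.236]}, {"grip": 0, "travel": [0.59, 0.134, 0], "angular": [0, 0, 0.295]}]}}

```text
time: 13.78
tool_pos: [0.5683, -0.0611, 0.2057]
ee_rot: [[-0.235, 0.972, -0.003], [0.972, 0.235, 0.0], [0.001, -0.003, -1.0]]
wrist_force: [-0.6, -0.2, 0.9]
opening: 1.002
gripper_force: 0.0
```

>>> {"op": "drive_tool", "data": {"moves": [{"grip": 0, "travel": [0, 0, -0.3], "angular": [0, 0, 0.003]}, {"grip": 0, "travel": [0, 0, -0.6], "angular": [0, 0, 0.003]}, {"grip": 0, "travel": [0, 0, -0.9], "angular": [0, 0, 0.003]}, {"grip": 0, "travel": [0, 0, -0.9], "angular": [0, 0, 0.003]}]}}

```text
time: 14.28
tool_pos: [0.5656, -0.0611, 0.096]
ee_rot: [[-0.238, 0.971, -0.007], [0.971, 0.238, 0.001], [0.002, -0.007, -1.0]]
wrist_force: [-0.2, 0.1, 0.1]
opening: 1.002
gripper_force: 0.0
```

```bash
python3 - <<'E'
from h import *
im=grab('wrist');s=im['s'];print(s['time'],s['tool_pos'],s['ee_rot']);save(im,'w5',sc=1.25)
E
```

```text
14.275 [ 0.56563497 -0.06111236  0.0960248 ] [[-2.38343916e-01  9.71156421e-01 -6.88358472e-03]
 [ 9.71178035e-01  2.38354209e-01  7.03804017e-04]
 [ 2.32423518e-03 -6.51743888e-03 -9.99976060e-01]]
```

View pics/w5.png

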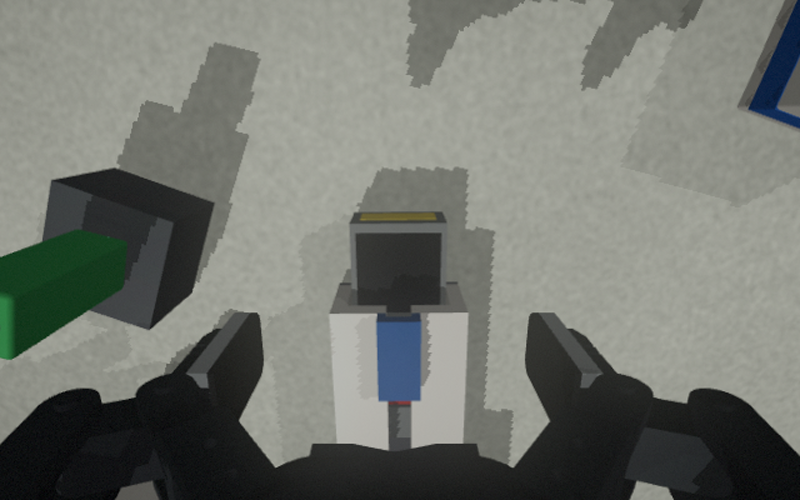

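In the wrist view, the battery's projecting end spans columns 350–446, with its front top edge at row 222. It is centred between the fingers and square to them.

```bash
python3 - <<'E'
from h import *
np.set_printoptions(precision=4,suppress=True)
im=load('wrist')
f=atz(im,[(350/1.25,222/1.25),(446/1.25,222/1.25)],.032);print(f,f.mean(0),np.linalg.norm(f[0]-f[1]))
m=f.mean(0);d=np.array([.2385,-.9711,0]);print('grip',m+d*.018, 'unit x front',(m-np.array([.5897,-.151,0]))@d)
E
```

```text
[[ 0.539  -0.0505  0.032 ]
 [ 0.5864 -0.0388  0.032 ]] [ 0.5627 -0.0446  0.032 ] 0.048848868188255824
grip [ 0.567  -0.0621  0.032 ] unit x front -0.10972945565983147
```

>>> {"op": "drive_tool", "data": {"moves": [{"grip": 0, "travel": [0, 0, -0.3], "angular": [0, 0, 0]}, {"grip": 0, "travel": [0, 0, -0.5], "angular": [0, 0, 0]}, {"grip": 0, "travel": [0, 0, -0.6], "angular": [0, 0, 0]}, {"grip": 0, "travel": [0, 0, -0.655], "angular": [0, 0, 0]}, {"grip": 0, "travel": [0, 0, -0.655], "angular": [0, 0, 0]}], "force": 60}}

```text
time: 14.95
tool_pos: [0.5684, -0.0614, 0.0221]
ee_rot: [[-0.238, 0.971, 0.001], [0.971, 0.238, -0.0], [-0.0, 0.001, -1.0]]
wrist_force: [0.5, 0.2, 0.5]
opening: 0.998
gripper_force: 0.0
```

>>> {"op": "drive_tool", "data": {"moves": [{"grip": 1, "travel": [0, 0, 0], "angular": [0, 0, 0]}, {"grip": 1, "travel": [0, 0, 0], "angular": [0, 0, 0]}, {"grip": 1, "travel": [0, 0, 0], "angular": [0, 0, 0]}, {"grip": 1, "travel": [0, 0, 0], "angular": [0, 0, 0]}, {"grip": 1, "travel": [0, 0, 0], "angular": [0, 0, 0]}]}}

```text
time: 15.58
tool_pos: [0.5681, -0.0613, 0.0214]
ee_rot: [[-0.238, 0.971, -0.0], [0.971, 0.238, 0.0], [0.0, -0.0, -1.0]]
wrist_force: [0.5, 0.4, -0.2]
opening: 0.001
gripper_force: 0.0
```

The fingers shut fully on nothing. Before moving again I'll check where the battery is, using the depth maps.

```bash
python3 - <<'E'
from h import *
np.set_printoptions(precision=3,suppress=True,linewidth=200)
d=np.array([.2385,-.9711]);n=np.array([.9711,.2385]);o=np.array([.5897,-.151])
for name in('scene','top','wrist'):
    im=grab(name)
    vv,uu=np.mgrid[0:400,0:640];P=bydepth(im,np.c_[uu.ravel(),vv.ravel()])
    ok=im['z_map'].ravel()>0
    q=P[:,:2]-o;x=q@d;y=q@n
    print(name)
    for a in range(-240,-40,10):
        row=[]
        for b in range(-50,50,10):
            m=ok&(x>a/1e3)&(x<(a+10)/1e3)&(y>b/1e3)&(y<(b+10)/1e3)
            row.append(int(np.median(P[m,2])*1000) if m.sum()>2 else -99)
        print(a,row)
save(load('scene'),'s3',(200,60,400,210),4)
E
```

```text
scene
-240 [-1, -1, -1, 0, -1, 0, 0, 0, 0, -1]
-230 [-1, -1, 0, -1, -1, -1, 0, 0, 0, 0]
-220 [0, 0, -1, 0, 0, -1, 0, -1, -1, -1]
-210 [-1, 0, -1, 0, -1, -1, -1, -1, 0, 0]
-200 [-1, 0, -1, -1, 0, -1, -2, -1, -1, -1]
-190 [-1, -1, 0, -1, -2, -1, 0, 0, 0, 0]
-180 [-1, 0, -1, 0, 0, -1, 0, -1, -1, 0]
-170 [438, 432, 0, -1, -1, -1, -1, 0, 0, 0]
-160 [0, 437, 429, 433, 438, 444, 445, 0, -1, 0]
-150 [-1, 0, 354, 341, 341, 420, 424, 439, 444, 448]
-140 [-1, 0, 391, 360, 327, 323, 324, 412, 423, 440]
-130 [0, 1, 268, 263, 229, 258, 271, 307, 325, 346]
-120 [-1, 0, 103, 110, 115, 18, 141, 225, 274, 381]
-110 [112, 101, 91, 80, 93, 62, 101, 122, 208, 253]
-100 [122, 109, 83, 32, 76, 33, 61, 17, 197, 243]
-90 [0, -99, -99, -99, -99, 32, 76, 23, 205, 358]
-80 [-99, -99, -99, -99, -99, 31, 32, 18, 238, 373]
-70 [-99, -99, -99, -99, 35, 47, 40, 28, 40, 352]
-60 [-99, -99, -99, -99, 32, 52, 49, 426, 350, 319]
-50 [-99, -99, -99, -99, -99, 52, 47, 429, 343, -1]
top
-240 [1, 0, 1, 1, 0, 0, 0, 0, 0, 0]
-230 [0, 0, 0, 0, 0, 1, 2, 0, 0, 0]
-220 [0, 0, 1, 0, 1, 1, 0, 1, 0, 0]
-210 [0, 1, 0, 0, 0, 0, 0, 1, 
[... 985 characters left out ...]
99]
-210 [0, 0, 0, 0, 0, 0, 0, 0, 0, 0]
-200 [0, 0, 0, 0, 0, 0, 0, 0, 0, 0]
-190 [0, 0, 0, 0, 0, 0, 0, 0, 0, 0]
-180 [0, 0, 0, 0, 0, 0, 0, 0, 0, 0]
-170 [0, 0, 0, 0, 0, 0, 0, 0, 0, 0]
-160 [0, 0, 0, 0, 0, 0, 0, 0, 0, 0]
-150 [0, 0, 0, 0, 0, 0, 0, 0, 0, 0]
-140 [0, 0, 0, 0, 0, 0, 0, 0, 0, 0]
-130 [0, 0, 0, 0, 0, 0, 0, 0, 0, 0]
-120 [0, 0, 0, 123, 17, 18, 121, 0, 0, 0]
-110 [114, 102, 90, 109, 104, 105, 109, 91, 102, 114]
-100 [111, 108, 92, 49, 73, 73, 51, 92, 108, 1]
-90 [0, 94, 92, 32, 83, 83, 32, 92, 94, 0]
-80 [0, 0, 32, 32, -99, -99, 32, 32, 0, 0]
-70 [0, 4, 18, -99, 54, 54, -99, 16, 1, 0]
-60 [0, 0, -99, -99, 54, 54, -99, -99, 0, 0]
-50 [-99, -99, -99, -99, -99, -99, -99, -99, -99, -99]
```

View pics/s3.png

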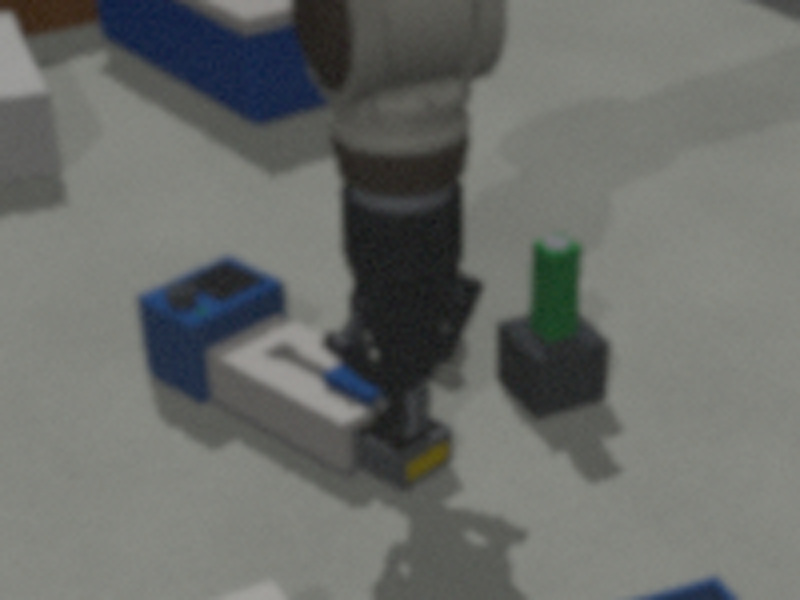

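The picture shows the battery still projecting, with the fingers apparently shut over it. That contradicts the TCP height, so I'll profile the finger geometry from the wrist depth map.

```bash
python3 - <<'E'
from h import *
np.set_printoptions(precision=1,suppress=True,linewidth=200)
im=load('wrist');s=im['s'];print(s['time'],s['tool_pos'],s['opening'],s['gripper_force'],s['wrist_force'])
r=lambda uv:(np.c_[rays(im,uv),np.ones(len(uv))]*np.array([im['z_map'][v,u] for u,v in uv])[:,None])@im['tool_from_camera'][:3,:3].T+im['tool_from_camera'][:3,3]
for u in(280,300,310,318,326,350):
    print(u)
    uv=[(u,v) for v in range(150,400,10)]
    for q,p in zip(uv,r(uv)): print(q[1],p*1000,im['pixels'][q[1],q[0]],end=' ; ')
    print()
E
```

```text
15.675 [ 0.6 -0.1  0. ] -0.0008104208833357718 0.0 [ 0.4 -0.1 -0.2]
280
150 [ 41.1 -18.2  21.5] [171 172 163] ; 160 [ 36.  -18.3  21.4] [168 170 160] ; 170 [ 31.2 -18.3  19.6] [143 144 136] ; 180 [ 25.6 -18.6  21.2] [121 123 115] ; 190 [ 20.2 -18.8  21.6] [121 124 114] ; 200 [ 17.4 -18.1  13.1] [66 67 60] ; 210 [ 17.8 -16.4  -3.8] [132 121  56] ; 220 [ 16.1 -15.7 -12.1] [114 117 113] ; 230 [ 11.1 -15.9 -11.3] [52 54 50] ; 240 [  6.4 -16.  -11.4] [52 52 52] ; 250 [  1.5 -16.2 -11.3] [49 49 48] ; 260 [ -3.1 -16.3 -11.7] [43 44 43] ; 270 [  6.9 -13.4 -39.8] [30 33 29] ; 280 [ 12.8 -11.5 -57.3] [29 31 30] ; 290 [ 12.5 -11.  -62.7] [31 31 29] ; 300 [ 11.8 -10.7 -67. ] [25 28 29] ; 310 [ 12.1 -10.2 -72.3] [25 27 24] ; 320 [ 17.6  -8.9 -84.4] [21 22 23] ; 330 [ 17.2  -8.6 -87.6] [23 25 26] ; 340 [ 17.   -8.3 -90.9] [20 23 24] ; 350 [ 16.9  -8.  -93.9] [17 19 20] ; 360 [ 17.1  -7.7 -97.1] [16 19 21] ; 370 [  17.4   -7.4 -100.2] [16 20 20] ; 380 [  17.8   -7.1 -103.2] [18 19 21] ; 390 [  17.2   -7.  -104.9] [14 17 17] ; 
300
150 [40.9 -8.2 22.4] [136 138 129] ; 160 [36.  -8.2 21.2] [125 126 1
[... 3891 characters left out ...]
5.3 -3.3] [110 102  54] ; 220 [ 15.4  14.7 -10.4] [75 77 74] ; 230 [ 11.3  14.7 -11.9] [37 38 36] ; 240 [  6.   14.9 -10.5] [35 34 32] ; 250 [  1.3  15.  -10.8] [34 32 33] ; 260 [  7.3  12.9 -32.5] [36 37 37] ; 270 [  7.3  12.1 -40.6] [28 29 27] ; 280 [ 12.2  10.5 -56.3] [23 26 26] ; 290 [ 12.4   9.9 -62.5] [25 26 26] ; 300 [ 12.3   9.5 -67.7] [24 23 24] ; 310 [ 11.9   9.1 -72. ] [19 19 21] ; 320 [ 16.9   7.9 -83.5] [20 22 24] ; 330 [ 16.9   7.5 -87.2] [21 25 23] ; 340 [ 17.4   7.1 -91.3] [14 17 21] ; 350 [ 17.5   6.8 -94.6] [22 22 25] ; 360 [ 16.7   6.7 -96.7] [20 21 24] ; 370 [  17.6    6.3 -100.4] [12 14 15] ; 380 [  16.5    6.2 -101.9] [15 16 19] ; 390 [  17.2    5.9 -105. ] [ 6 13 11] ;
```

>>> {"op": "drive_tool", "data": {"moves": [{"grip": 1, "travel": [0, 0, 0.1], "angular": [0, 0, 0]}, {"grip": 1, "travel": [0, 0, 0.2], "angular": [0, 0, 0]}, {"grip": 1, "travel": [0, 0, 0.3], "angular": [0, 0, 0]}, {"grip": 1, "travel": [0, 0, 0.4], "angular": [0, 0, 0]}, {"grip": 1, "travel": [0, 0, 0.4], "angular": [0, 0, 0]}]}}

```text
time: 16.35
tool_pos: [0.5687, -0.0614, 0.0708]
ee_rot: [[-0.238, 0.971, 0.002], [0.971, 0.238, -0.0], [-0.001, 0.002, -1.0]]
wrist_force: [0.6, -0.0, 0.1]
opening: 0.002
gripper_force: 0.0
```

```bash
cat > prof.py <<'E'
from h import *
np.set_printoptions(precision=1,suppress=True,linewidth=200)
im=grab('wrist');s=im['s'];print(s['time'],s['tool_pos']*1000,s['opening'],s['gripper_force'])
def tl(uv):
    return (np.c_[rays(im,uv),np.ones(len(uv))]*np.array([im['z_map'][v,u] for u,v in uv])[:,None])@im['tool_from_camera'][:3,:3].T+im['tool_from_camera'][:3,3]
vv,uu=np.mgrid[0:400:2,0:640:2];uv=np.c_[uu.ravel(),vv.ravel()]
uv=uv[im['z_map'][uv[:,1],uv[:,0]]>0];P=tl(uv)*1000
E
python3 - <<'E'
from prof import *
for u in(300,318,326):
    q=[(u,v) for v in range(180,300,6)]
    for a,p in zip(q,tl(q)): print(a[1],p*1000,end=' ; ')
    print()
E
```

```text
16.35 [568.7 -61.4  70.8] 0.002205533111371364 0.0
180 [18.1 -9.6 51.3] ; 186 [17.6 -9.2 39.3] ; 192 [14.4 -9.1 37.9] ; 198 [11.  -9.2 37.7] ; 204 [ 7.7 -9.2 36.8] ; 210 [ 3.3 -9.3 39. ] ; 216 [-0.3 -9.3 38.7] ; 222 [-3.5 -9.3 37.4] ; 228 [-7.1 -9.4 37. ] ; 234 [-10.7  -9.4  36.8] ; 240 [ 11.7  -6.7 -23.5] ; 246 [ 11.   -6.5 -27.8] ; 252 [ 11.6  -6.2 -34.4] ; 258 [ 11.3  -6.  -39. ] ; 264 [ 11.2  -5.8 -43.5] ; 270 [ 10.8  -5.7 -47.1] ; 276 [ 11.1  -5.5 -51.7] ; 282 [ 12.5  -5.2 -58. ] ; 288 [ 12.   -5.1 -60.7] ; 294 [ 12.3  -5.  -64.6] ; 
180 [18.4  1.2 50.3] ; 186 [17.9  1.1 38.3] ; 192 [14.4  1.1 38. ] ; 198 [10.9  1.1 38. ] ; 204 [ 7.2  1.1 38.3] ; 210 [ 3.7  1.1 37.7] ; 216 [-0.2  1.1 38.5] ; 222 [-3.9  1.1 38.6] ; 228 [-7.7  1.1 38.6] ; 234 [-11.2   1.1  37.8] ; 240 [ 11.1   0.6 -22.2] ; 246 [ 11.4   0.6 -28.8] ; 252 [ 11.1   0.6 -33.5] ; 258 [ 11.2   0.5 -38.8] ; 264 [ 10.8   0.5 -42.6] ; 270 [ 11.2   0.4 -47.7] ; 276 [ 11.5   0.4 -52.4] ; 282 [  9.4   0.4 -52.6] ; 288 [  7.2   0.4 -52.7] ; 294 [  4.5   0.4 -52. ] ; 
180 [18.4  5.9 50.1] ; 186 [17.5  5.6 39.6] ; 192 [14.2  5.6 38.7] ; 198 [11.1  5.6 37.3] ; 204 [ 7.3  5.7 37.9] ; 210 [ 3.4  5.7 38.7] ; 216 [ 0.1  5.7 37.6] ; 222 [-3.4  5.7 37.2] ; 228 [-7.4  5.8 37.9] ; 234 [-11.2   5.8  38.1] ; 240 [ 11.4   3.9 -22.8] ; 246 [ 11.2   3.7 -28.2] ; 252 [ 11.3   3.6 -33.9] ; 258 [ 11.4   3.4 -39.2] ; 264 [ 11.2   3.3 -43.4] ; 270 [ 11.    3.2 -47.4] ; 276 [ 11.5   3.  -52.5] ; 282 [ 13.    2.8 -58.8] ; 288 [ 12.3   2.8 -61.3] ; 294 [ 12.1   2.7 -64.3] ;
```

The depth profile shows the shut fingertips about 21 mm behind the reported TCP, not 17 mm ahead of it. So the fingers simply closed above the battery, and the real grasp point is about 38 mm farther back than stated. I'll open and confirm that.

>>> {"op": "drive_tool", "data": {"moves": [{"grip": 0, "travel": [0, 0, 0], "angular": [0, 0, 0]}, {"grip": 0, "travel": [0, 0, 0], "angular": [0, 0, 0]}, {"grip": 0, "travel": [0, 0, 0], "angular": [0, 0, 0]}, {"grip": 0, "travel": [0, 0, -0.1], "angular": [0, 0, 0]}, {"grip": 0, "travel": [0, 0, -0.2], "angular": [0, 0, 0]}]}}

```text
time: 17.02
tool_pos: [0.5678, -0.0613, 0.0442]
ee_rot: [[-0.238, 0.971, -0.0], [0.971, 0.238, 0.0], [0.0, -0.0, -1.0]]
wrist_force: [1.5, 0.2, -0.5]
opening: 1.003
gripper_force: 0.0
```

```bash
python3 - <<'E'
from prof import *
m=(abs(P[:,1])>36)&(abs(P[:,1])<60)&(abs(P[:,0])<14)&(P[:,2]<35)
for sgn in(1,-1):
    Q=P[m&(P[:,1]*sgn>0)];o=np.argsort(-Q[:,2])[:8];print(Q[o])
k=(abs(P[:,1])<70)&(abs(P[:,0])<14); print(np.histogram(P[k][:,2],bins=np.arange(-80,60,10)))
import bench;print([a for a in dir(bench) if not a.startswith('_')], [k for k in s])
E
```

```text
17.025 [567.8 -61.3  44.2] 1.0025124049678078 0.0
[[ -4.3  42.2 -27.6]
 [ -6.8  42.3 -28. ]
 [  3.2  42.2 -28.1]
 [ -4.8  42.1 -28.2]
 [-10.3  42.5 -28.4]
 [  6.   41.9 -28.4]
 [ -5.6  42.1 -28.5]
 [ -9.2  42.4 -28.6]]
[[  5.6 -43.4 -27.7]
 [  4.9 -43.4 -27.9]
 [  2.2 -43.6 -27.9]
 [ -3.9 -43.2 -28.3]
 [  3.3 -43.4 -28.3]
 [ -0.1 -43.6 -28.5]
 [ -4.6 -43.2 -28.6]
 [  4.4 -43.2 -28.7]]
(array([1388,  440,  533,  488,  347,   37,    0,    0,   12, 1255,    0,    0, 1523]), array([-80, -70, -60, -50, -40, -30, -20, -10,   0,  10,  20,  30,  40,  50]))
['IKError', 'get_image', 'nose_length', 'observe', 'sign_off'] ['time', 'qpos', 'joint_velocities', 'joint_efforts', 'tool_pos', 'ee_rot', 'wrist_force', 'wrist_torque', 'gripper_force', 'opening']
```

>>> {"op": "drive_tool", "data": {"moves": [{"grip": 0, "travel": [0, 0, -0.15], "angular": [0, 0, 0]}, {"grip": 0, "travel": [0, 0, -0.3], "angular": [0, 0, 0]}, {"grip": 0, "travel": [0, 0, -0.43], "angular": [0, 0, 0]}, {"grip": 0, "travel": [0, 0, -0.49], "angular": [0, 0, 0]}, {"grip": 0, "travel": [0, 0, -0.49], "angular": [0, 0, 0]}], "force": 60}}

```text
time: 17.7
tool_pos: [0.5678, -0.0613, -0.0139]
ee_rot: [[-0.238, 0.971, -0.001], [0.971, 0.238, 0.0], [0.0, -0.001, -1.0]]
wrist_force: [0.1, 0.0, 1.0]
opening: 0.999
gripper_force: 0.0
```

>>> {"op": "drive_tool", "data": {"moves": [{"grip": 1, "travel": [0, 0, 0], "angular": [0, 0, 0]}, {"grip": 1, "travel": [0, 0, 0], "angular": [0, 0, 0]}, {"grip": 1, "travel": [0, 0, 0], "angular": [0, 0, 0]}, {"grip": 1, "travel": [0, 0, 0], "angular": [0, 0, 0]}]}}

```text
time: 18.2
tool_pos: [0.5684, -0.0614, -0.0125]
ee_rot: [[-0.238, 0.971, 0.001], [0.971, 0.238, -0.0], [-0.0, 0.001, -1.0]]
wrist_force: [-2.4, -0.5, 5.7]
opening: 0.575
gripper_force: 62.5
```

```bash
python3 -c "
from bench import *
print(nose_length, nose_length() if callable(nose_length) else '')"
```

```text
0.017
```

>>> {"op": "drive_tool", "data": {"moves": [{"grip": 1, "travel": [-0.015, 0.06, 0.008], "angular": [0, 0, 0]}, {"grip": 1, "travel": [-0.037, 0.15, 0.008], "angular": [0, 0, 0]}, {"grip": 1, "travel": [-0.064, 0.26, 0.008], "angular": [0, 0, 0]}, {"grip": 1, "travel": [-0.088, 0.36, 0.008], "angular": [0, 0, 0]}, {"grip": 1, "travel": [-0.11, 0.45, 0.008], "angular": [0, 0, 0]}]}}

```text
time: 18.82
tool_pos: [0.555, -0.0079, -0.0126]
ee_rot: [[-0.238, 0.971, 0.001], [0.971, 0.238, -0.002], [-0.002, 0.0, -1.0]]
wrist_force: [0.6, -6.1, -2.6]
opening: 0.572
gripper_force: 62.9
```

>>> {"op": "drive_tool", "data": {"moves": [{"grip": 1, "travel": [-0.025, 0.1, 0], "angular": [0, 0, 0]}, {"grip": 1, "travel": [-0.049, 0.2, 0], "angular": [0, 0, 0]}, {"grip": 1, "travel": [-0.079, 0.32, 0], "angular": [0, 0, 0]}, {"grip": 1, "travel": [-0.11, 0.45, 0], "angular": [0, 0, 0]}, {"grip": 1, "travel": [-0.11, 0.45, 0], "angular": [0, 0, 0]}]}}

```text
time: 19.45
tool_pos: [0.5411, 0.0481, -0.0127]
ee_rot: [[-0.24, 0.971, -0.001], [0.971, 0.24, 0.0], [0.001, -0.001, -1.0]]
wrist_force: [-0.3, -1.2, -4.4]
opening: 0.573
gripper_force: 62.9
```

```bash
cat > pk.py <<'E'
from h import *
np.set_printoptions(precision=3,suppress=True,linewidth=200)
im=grab('top');vv,uu=np.mgrid[0:400,0:640];P=bydepth(im,np.c_[uu.ravel(),vv.ravel()])
C=im['pixels'].reshape(-1,3).astype(int)
yel=(C[:,0]>110)&(C[:,1]>90)&(C[:,2]<60)&(im['z_map'].ravel()>0)&(P[:,2]>0.005)&(P[:,2]<.07)
Q=P[yel];print(im['s']['time'],im['s']['tool_pos'],len(Q))
print('yellow',Q.mean(0),Q.min(0),Q.max(0))
E
python3 pk.py
```

```text
19.45 [ 0.541  0.048 -0.013] 4
yellow [0.557 0.33  0.007] [0.551 0.33  0.006] [0.562 0.331 0.008]
```

>>> {"op": "drive_tool", "data": {"moves": [{"grip": 1, "travel": [0, 0, -0.015], "angular": [0, 0, 0]}, {"grip": 1, "travel": [0, 0, -0.028], "angular": [0, 0, 0]}, {"grip": 1, "travel": [0, 0, -0.034], "angular": [0, 0, 0]}, {"grip": 1, "travel": [0, 0, -0.034], "angular": [0, 0, 0]}]}}

```text
time: 20.0
tool_pos: [0.5417, 0.0464, -0.0164]
ee_rot: [[-0.238, 0.971, 0.0], [0.971, 0.238, -0.0], [-0.0, -0.0, -1.0]]
wrist_force: [-1.0, -0.3, -1.8]
opening: 0.577
gripper_force: 63.2
```

>>> {"op": "drive_tool", "data": {"moves": [{"grip": 1, "travel": [0, 0, -0.006], "angular": [0, 0, 0]}, {"grip": 1, "travel": [0, 0, -0.006], "angular": [0, 0, 0]}, {"grip": 0, "travel": [0, 0, -0.006], "angular": [0, 0, 0]}, {"grip": 0, "travel": [0, 0, -0.006], "angular": [0, 0, 0]}, {"grip": 0, "travel": [0, 0, -0.006], "angular": [0, 0, 0]}]}}

```text
time: 20.62
tool_pos: [0.5418, 0.0467, -0.0172]
ee_rot: [[-0.238, 0.971, 0.0], [0.971, 0.238, 0.0], [-0.0, 0.0, -1.0]]
wrist_force: [-0.3, -1.4, -0.1]
opening: 1.003
gripper_force: 0.0
```

>>> {"op": "drive_tool", "data": {"moves": [{"grip": 0, "travel": [0, 0, 0], "angular": [0, 0, 0]}, {"grip": 0, "travel": [0, 0, 0], "angular": [0, 0, 0]}, {"grip": 0, "travel": [0, 0, 0.3], "angular": [0, 0, 0]}, {"grip": 0, "travel": [0, 0, 0.7], "angular": [0, 0, 0]}, {"grip": 0, "travel": [0, 0, 0.7], "angular": [0, 0, 0]}]}}

```text
time: 21.25
tool_pos: [0.5439, 0.0468, 0.0708]
ee_rot: [[-0.238, 0.971, 0.007], [0.971, 0.238, 0.001], [-0.001, 0.006, -1.0]]
wrist_force: [-0.6, -0.0, -0.3]
opening: 0.997
gripper_force: 0.0
```

>>> {"op": "drive_tool", "data": {"moves": [{"grip": 0, "travel": [0.06, -0.25, 0.2], "angular": [0, 0, 0]}, {"grip": 0, "travel": [0.12, -0.5, 0.4], "angular": [0, 0, 0]}, {"grip": 0, "travel": [0.12, -0.5, 0.4], "angular": [0, 0, 0]}, {"grip": 0, "travel": [0.12, -0.5, 0.4], "angular": [0, 0, 0]}]}}

```text
time: 21.75
tool_pos: [0.5556, -0.0131, 0.1135]
ee_rot: [[-0.238, 0.971, -0.001], [0.971, 0.238, 0.0], [0.001, -0.001, -1.0]]
wrist_force: [-0.1, 0.2, 0.0]
opening: 1.002
gripper_force: 0.0
```

```bash
python3 - <<'E'
from h import *
np.set_printoptions(precision=4,suppress=True,linewidth=200)
im=grab('wrist');vv,uu=np.mgrid[0:400,0:640];P=bydepth(im,np.c_[uu.ravel(),vv.ravel()])
C=im['pixels'].reshape(-1,3).astype(int);ok=im['z_map'].ravel()>0
print(im['s']['time'],im['s']['tool_pos'],im['s']['opening'])
yel=ok&(C[:,0]>1.8*C[:,2])&(C[:,0]>90)&(C[:,1]>.7*C[:,0])
n,l,st,ce=cv2.connectedComponentsWithStats(yel.reshape(400,640).astype(np.uint8))
for i in range(1,n):
    if st[i,4]>30:
        Q=P[(l==i).ravel()];print(st[i],np.median(Q,0))
        if np.median(Q[:,2])>.035:
            R=Q[abs(Q[:,2]-.042)<.004];c=R.mean(0);u,s,v=np.linalg.svd(R[:,:2]-c[:2],full_matrices=False);t=(R[:,:2]-c[:2])@v[0];print('rib',c,'dir',v[0],np.degrees(np.arctan2(v[0][1],v[0][0])),'len',np.ptp(t),'mid',c[:2]+v[0]*(t.max()+t.min())/2)
g=ok&(P[:,2]>.024)&(P[:,2]<.032)&(P[:,1]>-.08)&(P[:,1]<.12)&(P[:,0]>.47)&(P[:,0]<.63)
Q=P[g];r=cv2.minAreaRect((Q[:,:2]*1000).astype(np.float32));print('pack top',len(Q),r,np.median(Q[:,2]))
E
```

```text
21.75 [ 0.5556 -0.0131  0.1135] 1.002380872099596
[309 164  15  55 756] [ 0.5545 -0.0082  0.0423]
rib [ 0.5547 -0.0087  0.0423] dir [-0.2394  0.9709] 103.85236641658395 len 0.03543736582761281 mid [ 0.5548 -0.0091]
pack top 11739 ((556.25830078125, -12.772621154785156), (57.667144775390625, 158.35906982421875), 17.510854721069336) 0.028557587448104244
```

The battery is flat on the table (rib top at 42 mm, length 35 mm, yaw 103.85°) and released. Next I take it by the rib.

>>> {"op": "drive_tool", "data": {"moves": [{"grip": 0, "travel": [-0.018, 0.082, -0.2], "angular": [0, 0, 0]}, {"grip": 0, "travel": [-0.018, 0.082, -0.45], "angular": [0, 0, 0]}, {"grip": 0, "travel": [-0.018, 0.082, -0.65], "angular": [0, 0, 0]}, {"grip": 0, "travel": [-0.018, 0.082, -0.75], "angular": [0, 0, 0]}, {"grip": 0, "travel": [-0.018, 0.082, -0.75], "angular": [0, 0, 0]}], "force": 80}}

```text
time: 22.42
tool_pos: [0.5532, -0.0031, 0.0238]
ee_rot: [[-0.239, 0.971, -0.002], [0.971, 0.239, 0.0], [0.0, -0.002, -1.0]]
wrist_force: [0.0, -0.0, 1.0]
opening: 1.0
gripper_force: 0.0
```

>>> {"op": "drive_tool", "data": {"moves": [{"grip": 0, "travel": [0, 0, -0.09], "angular": [0, 0, 0]}, {"grip": 0, "travel": [0, 0, -0.09], "angular": [0, 0, 0]}, {"grip": 1, "travel": [0, 0, -0.09], "angular": [0, 0, 0]}, {"grip": 1, "travel": [0, 0, -0.09], "angular": [0, 0, 0]}, {"grip": 1, "travel": [0, 0, -0.09], "angular": [0, 0, 0]}]}}

```text
time: 23.05
tool_pos: [0.5541, -0.0036, 0.0142]
ee_rot: [[-0.238, 0.971, 0.0], [0.971, 0.238, 0.0], [-0.0, 0.0, -1.0]]
wrist_force: [-0.3, -0.1, 0.3]
opening: 0.373
gripper_force: 0.0
```

>>> {"op": "drive_tool", "data": {"moves": [{"grip": 1, "travel": [0, 0, 0], "angular": [0, 0, 0]}, {"grip": 1, "travel": [0, 0, 0], "angular": [0, 0, 0]}, {"grip": 1, "travel": [0, 0, 0], "angular": [0, 0, 0]}, {"grip": 1, "travel": [0, 0, 0], "angular": [0, 0, 0]}]}}

```text
time: 23.55
tool_pos: [0.554, -0.0035, 0.0143]
ee_rot: [[-0.238, 0.971, 0.0], [0.971, 0.238, -0.0], [-0.0, 0.0, -1.0]]
wrist_force: [-1.5, 0.2, 5.5]
opening: 0.077
gripper_force: 80.1
```

>>> {"op": "drive_tool", "data": {"moves": [{"grip": 1, "travel": [0, 0, 0.05], "angular": [0, 0, 0]}, {"grip": 1, "travel": [0, 0, 0.2], "angular": [0, 0, 0]}, {"grip": 1, "travel": [0, 0, 0.4], "angular": [0, 0, 0]}, {"grip": 1, "travel": [0, 0, 0.6], "angular": [0, 0, 0]}, {"grip": 1, "travel": [0, 0, 0.6], "angular": [0, 0, 0]}]}}

```text
time: 24.18
tool_pos: [0.5552, -0.0035, 0.0885]
ee_rot: [[-0.238, 0.971, 0.004], [0.971, 0.238, 0.0], [-0.001, 0.004, -1.0]]
wrist_force: [0.6, -0.6, -4.4]
opening: 0.073
gripper_force: 78.9
```

```bash
python3 - <<'E'
from prof import *
print(s['wrist_force'])
# pack top plane in tool frame
m=(abs(P[:,1])<22)&(P[:,0]>15)&(P[:,0]<60)&(P[:,2]>-40)&(P[:,2]<40)
Q=P[m];a,*_=np.linalg.lstsq(np.c_[Q[:,:2],np.ones(len(Q))],Q[:,2],rcond=None);print(len(Q),a,np.median(Q[:,2]))
E
```

```text
24.175 [555.2  -3.5  88.5] 0.07322073788094051 78.8981831073761
[ 0.6 -0.6 -4.4]
2853 [ -0.    0.  -14.2] -14.42857044041207
```

>>> {"op": "drive_tool", "data": {"moves": [{"grip": 1, "travel": [0, 0.15, 0], "angular": [0, 0, 0.03]}, {"grip": 1, "travel": [0, 0.35, 0], "angular": [0, 0, 0.065]}, {"grip": 1, "travel": [0, 0.6, 0], "angular": [0, 0, 0.105]}, {"grip": 1, "travel": [0, 0.89, 0], "angular": [0, 0, 0.142]}]}}

```text
time: 24.72
tool_pos: [0.5532, 0.1038, 0.0845]
ee_rot: [[-0.637, 0.771, -0.002], [0.771, 0.637, -0.0], [0.001, -0.002, -1.0]]
wrist_force: [0.9, 0.5, -4.0]
opening: 0.08
gripper_force: 78.8
```

>>> {"op": "drive_tool", "data": {"moves": [{"grip": 1, "travel": [0, 0.25, 0], "angular": [0, 0, 0.04]}, {"grip": 1, "travel": [0, 0.5, 0], "angular": [0, 0, 0.08]}, {"grip": 1, "travel": [0, 0.7, 0], "angular": [0, 0, 0.115]}, {"grip": 1, "travel": [0, 0.89, 0], "angular": [0, 0, 0.142]}]}}

```text
time: 25.22
tool_pos: [0.5532, 0.2108, 0.0844]
ee_rot: [[-0.907, 0.421, -0.002], [0.421, 0.907, -0.001], [0.002, -0.002, -1.0]]
wrist_force: [0.2, -0.2, -4.5]
opening: 0.077
gripper_force: 78.8
```

>>> {"op": "drive_tool", "data": {"moves": [{"grip": 1, "travel": [0, 0.25, 0], "angular": [0, 0, 0.04]}, {"grip": 1, "travel": [0, 0.5, 0], "angular": [0, 0, 0.08]}, {"grip": 1, "travel": [0, 0.75, 0], "angular": [0, 0, 0.115]}, {"grip": 1, "travel": [0, 0.89, 0], "angular": [0, 0, 0.141]}, {"grip": 1, "travel": [0, 0.89, 0], "angular": [0, 0, 0.141]}]}}

```text
time: 25.85
tool_pos: [0.5531, 0.3176, 0.0842]
ee_rot: [[-1.0, -0.007, -0.002], [-0.007, 1.0, -0.001], [0.002, -0.001, -1.0]]
wrist_force: [-0.3, -0.9, -5.4]
opening: 0.077
gripper_force: 78.8
```

>>> {"op": "drive_tool", "data": {"moves": [{"grip": 1, "travel": [0, 0, 0], "angular": [0, 0, 0]}, {"grip": 1, "travel": [0, 0, 0], "angular": [0, 0, 0]}]}}

```text
time: 26.1
tool_pos: [0.5539, 0.3161, 0.0857]
ee_rot: [[-1.0, -0.003, -0.0], [-0.003, 1.0, -0.0], [0.0, -0.0, -1.0]]
wrist_force: [-0.2, 1.1, -4.3]
opening: 0.081
gripper_force: 78.8
```

```bash
python3 - <<'E'
from prof import *
np.set_printoptions(precision=4,suppress=True,linewidth=160)
print(s['tool_pos'],s['ee_rot'][:,1],s['wrist_force'])
vv,uu=np.mgrid[0:400,0:640];W=bydepth(im,np.c_[uu.ravel(),vv.ravel()]);C=im['pixels'].reshape(-1,3).astype(int)
ok=im['z_map'].ravel()>0
w=ok&(abs(W[:,2]-.030)<.004)&(C[:,2]>C[:,0]*1.6)&(abs(W[:,1]-.317)<.06)&(W[:,0]>.44)&(W[:,0]<.66)
Q=W[w];print('walls',len(Q),Q.min(0),Q.max(0))
A=(np.degrees(0))
for lo,hi,ax in((.46,.48,0),(.27,.29,1),(.345,.365,1)):
    R=Q[(Q[:,ax]>lo)&(Q[:,ax]<hi)]
    if len(R)<20: print(lo,len(R));continue
    b=R[:,1-ax];
    c=np.polyfit(b,R[:,ax],1);print('wall',ax,len(R),'median',np.median(R[:,ax]),'pct',np.percentile(R[:,ax],[3,97]),'span',b.min(),b.max(),'slope',c[0])
# pack
p=ok&(abs(W[:,2]-(s['tool_pos'][2]+.0142))<.003)&(abs(W[:,1]-.317)<.05)&(W[:,0]<.55)
Q=W[p];print('pack',len(Q),Q.min(0),Q.max(0))
for x0 in np.arange(.485,.545,.015):
    R=Q[abs(Q[:,0]-x0)<.004]
    if len(R)>5: print(x0,R[:,1].min(),R[:,1].max())
im2=grab('top')
E
```

```text
26.1 [553.9 316.1  85.7] 0.08127078361534425 78.80369782447815
[0.5539 0.3161 0.0857] [-0.0034  1.     -0.0003] [-0.2314  1.1492 -4.2803]
walls 3895 [0.4697 0.2821 0.0269] [0.6153 0.3597 0.0325]
wall 0 2060 median 0.4739174398702801 pct [0.47   0.4788] span 0.28207659344608 0.3578940252780029 slope -0.00795085358518515
wall 1 355 median 0.28601399274992473 pct [0.2825 0.2897] span 0.4705654583635598 0.48487893807014715 slope -0.009602900662137053
wall 1 2110 median 0.35548400740558295 pct [0.3474 0.3584] span 0.4697010419191849 0.6152583921800702 slope 0.02944434315837601
pack 17918 [0.4849 0.2908 0.097 ] [0.55   0.341  0.1029]
0.485 0.29084504308167275 0.34104229169973854
0.5 0.29102505468610773 0.3409698567233036
0.515 0.2911223367834193 0.34083541793410405
0.53 0.29107304517476906 0.34101036678776
0.545 0.2911698009918305 0.34091795153577564
```

Hovering over the cradle, the battery needs about 2 mm in −x and 3 mm in +y. I'll correct that and lower it.

>>> {"op": "drive_tool", "data": {"moves": [{"grip": 1, "travel": [-0.014, 0.028, 0], "angular": [0, 0, 0]}, {"grip": 1, "travel": [-0.014, 0.028, -0.1], "angular": [0, 0, 0]}, {"grip": 1, "travel": [-0.014, 0.028, -0.2], "angular": [0, 0, 0]}, {"grip": 1, "travel": [-0.014, 0.028, -0.27], "angular": [0, 0, 0]}, {"grip": 1, "travel": [-0.014, 0.028, -0.27], "angular": [0, 0, 0]}]}}

```text
time: 26.82
tool_pos: [0.5517, 0.3199, 0.0523]
ee_rot: [[-1.0, -0.005, -0.002], [-0.005, 1.0, -0.001], [0.002, -0.001, -1.0]]
wrist_force: [-0.2, 0.0, -4.9]
opening: 0.079
gripper_force: 78.7
```

>>> {"op": "drive_tool", "data": {"moves": [{"grip": 1, "travel": [0, 0, -0.05], "angular": [0, 0, 0]}, {"grip": 1, "travel": [0, 0, -0.1], "angular": [0, 0, 0]}, {"grip": 1, "travel": [0, 0, -0.15], "angular": [0, 0, 0]}, {"grip": 1, "travel": [0, 0, -0.2], "angular": [0, 0, 0]}, {"grip": 1, "travel": [0, 0, -0.2], "angular": [0, 0, 0]}]}}

```text
time: 27.45
tool_pos: [0.5519, 0.3201, 0.0289]
ee_rot: [[-1.0, -0.005, -0.001], [-0.005, 1.0, -0.0], [0.001, -0.0, -1.0]]
wrist_force: [0.3, 0.5, -5.6]
opening: 0.077
gripper_force: 78.8
```

>>> {"op": "drive_tool", "data": {"moves": [{"grip": 1, "travel": [0, 0, -0.025], "angular": [0, 0, 0]}, {"grip": 1, "travel": [0, 0, -0.05], "angular": [0, 0, 0]}, {"grip": 1, "travel": [0, 0, -0.065], "angular": [0, 0, 0]}, {"grip": 1, "travel": [0, 0, -0.072], "angular": [0, 0, 0]}, {"grip": 1, "travel": [0, 0, -0.072], "angular": [0, 0, 0]}]}}

```text
time: 28.08
tool_pos: [0.5522, 0.3202, 0.0209]
ee_rot: [[-1.0, -0.005, -0.0], [-0.005, 1.0, 0.0], [0.0, 0.0, -1.0]]
wrist_force: [-1.0, 0.3, -3.8]
opening: 0.077
gripper_force: 78.8
```

>>> {"op": "drive_tool", "data": {"moves": [{"grip": 1, "travel": [0, 0, -0.005], "angular": [0, 0, 0]}, {"grip": 1, "travel": [0, 0, -0.01], "angular": [0, 0, 0]}, {"grip": 1, "travel": [0, 0, -0.01], "angular": [0, 0, 0]}]}}

```text
time: 28.45
tool_pos: [0.5524, 0.3203, 0.0204]
ee_rot: [[-1.0, -0.005, 0.001], [-0.005, 1.0, 0.0], [-0.001, 0.0, -1.0]]
wrist_force: [-2.2, -1.9, 1.5]
opening: 0.08
gripper_force: 79.6
```

Contact: the load is now on the cradle floor. I'll release and rise.

>>> {"op": "drive_tool", "data": {"moves": [{"grip": 0, "travel": [0, 0, 0], "angular": [0, 0, 0]}, {"grip": 0, "travel": [0, 0, 0], "angular": [0, 0, 0]}, {"grip": 0, "travel": [0, 0, 0], "angular": [0, 0, 0]}, {"grip": 0, "travel": [0, 0, 0.2], "angular": [0, 0, 0]}, {"grip": 0, "travel": [0, 0, 0.4], "angular": [0, 0, 0]}]}}

```text
time: 29.08
tool_pos: [0.5521, 0.3202, 0.0681]
ee_rot: [[-1.0, -0.005, -0.0], [-0.005, 1.0, -0.0], [0.0, -0.0, -1.0]]
wrist_force: [-0.9, 0.3, -0.0]
opening: 0.997
gripper_force: 0.0
```

>>> {"op": "drive_tool", "data": {"moves": [{"grip": 0, "travel": [-0.1, 0, 0.3], "angular": [0, 0, 0]}, {"grip": 0, "travel": [-0.2, 0, 0.7], "angular": [0, 0, 0]}, {"grip": 0, "travel": [-0.2, 0, 0.9], "angular": [0, 0, 0]}, {"grip": 0, "travel": [-0.2, 0, 0.9], "angular": [0, 0, 0]}, {"grip": 0, "travel": [-0.2, 0, 0.9], "angular": [0, 0, 0]}]}}

```text
time: 29.7
tool_pos: [0.5281, 0.3201, 0.1744]
ee_rot: [[-1.0, -0.005, -0.001], [-0.005, 1.0, -0.001], [0.001, -0.001, -1.0]]
wrist_force: [-0.6, 0.6, -0.5]
opening: 0.996
gripper_force: 0.0
```

```bash
python3 - <<'E'
from h import *
np.set_printoptions(precision=4,suppress=True,linewidth=160)
for n in('wrist','scene','top'):
    im=grab(n);print(n,im['s']['time'],im['s']['tool_pos'],im['s']['wrist_force'])
    vv,uu=np.mgrid[0:400,0:640];W=bydepth(im,np.c_[uu.ravel(),vv.ravel()]);ok=im['z_map'].ravel()>0
    C=im['pixels'].reshape(-1,3).astype(int)
    p=ok&(abs(W[:,2]-.034)<.003)&(C[:,2]<C[:,0]*1.3)&(abs(W[:,0]-.548)<.09)&(abs(W[:,1]-.319)<.045)
    Q=W[p]
    if len(Q)>50: print('pack',len(Q),cv2.minAreaRect((Q[:,:2]*1000).astype(np.float32)),Q.min(0),Q.max(0),'plane',np.linalg.lstsq(np.c_[Q[:,:2],np.ones(len(Q))],Q[:,2],rcond=None)[0],np.median(Q[:,2]))
    w=ok&(abs(W[:,2]-.030)<.004)&(C[:,2]>C[:,0]*1.6)&(abs(W[:,1]-.317)<.06)&(W[:,0]>.44)&(W[:,0]<.66)
    Q=W[w]; 
    if len(Q)>50: print('walls',len(Q),cv2.minAreaRect((Q[:,:2]*1000).astype(np.float32)))
    g=ok&(C[:,1]>C[:,0]*1.5)&(C[:,1]>C[:,2]*1.3)&(abs(W[:,0]-.425)<.05)&(abs(W[:,1]+.093)<.05)&(W[:,2]>.115);Q=W[g]
    if len(Q)>5: print('handle top',len(Q),np.median(Q,0))
E
```

```text
wrist 29.7 [0.5281 0.3201 0.1744] [-0.606   0.5587 -0.4771]
pack 7457 ((552.4925537109375, 327.1526794433594), (139.3780517578125, 63.586509704589844), 0.5790380239486694) [0.4829 0.2953 0.031 ] [0.6224 0.3594 0.037 ] plane [-0.0038 -0.0013  0.0369] 0.034456388005081495
walls 4193 ((547.7109985351562, 320.73480224609375), (156.61744689941406, 75.31536865234375), 0.6377555727958679)
scene 29.75 [0.5279 0.32   0.1741] [ 0.9292  0.0446 -0.3382]
pack 917 ((550.722412109375, 320.8813171386719), (131.3333740234375, 52.084354400634766), 0.693696916103363) [0.4848 0.2955 0.031 ] [0.6163 0.3476 0.0369] plane [-0.0022 -0.0023  0.035 ] 0.03302435881581034
walls 607 ((550.8796997070312, 322.02764892578125), (156.20620727539062, 76.98697662353516), 0.40148648619651794)
handle top 22 [ 0.4383 -0.083   0.1176]
top 29.8 [0.5279 0.3199 0.174 ] [-0.0357 -0.2524 -1.0046]
pack 726 ((541.6448974609375, 320.3429870605469), (142.5933837890625, 50.74031066894531), 0.0314134806394577) [0.4704 0.2949 0.031 ] [0.6129 0.3457 0.037 ] plane [-0.0013  0.0054  0.0333] 0.034342159744509715
walls 615 ((548.8717041015625, 320.8114013671875), (154.71478271484375, 76.6710205078125), 0.4583302438259125)
handle top 99 [ 0.4269 -0.0918  0.1204]
```

```bash
python3 -c "
from bench import *
print(sign_off())"
```

```text
the job is handed in; nothing more can be done
None
```

The battery lies flat in the blue charging cradle, about 1 mm from its centre by the camera depth check, and the pin tool is back upright in its stand; I handed the job in at about 30 s of robot time, and sign-off returned no verdict.

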